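# Clear the cheese-counter stand and set out chutney jars with tight caps

## Task

First use the scraper block, not your fingers, to wipe all the rind chips off the display stand into the crumb tray at its end. Some of the jars have a loose screw cap: find them by a tug at each cap and tighten them fully while the jar still stands on the counter. Once the stand is clear of chips, stand all the jars upright on its board between the lips; leave the scraper standing in the middle of its mat, and the oil bottle, cheese and bowl where they are.

Things in the scene. Friction and masses are not known exactly. Their poses are not given: they have to be found in the camera images.
- stand: Fixed low wooden stand; board 170 (x) x 470 (y) mm, top 50 mm above the counter; origin: centre of the board's underside, +z up. Lips 12 mm high along both long sides (inside faces at own x -75 and +75 mm) and across the -y end (inside face at own y -225 mm). No lip at the +y end (own y +235 mm): there the board drops into the crumb tray.
- mat: Fixed black rubber mat for the scraper, 160 (x) x 120 (y) x 6 mm, flat on the counter; origin at the centre of its underside.
- scraper: Loose scraper block, 0.18 kg, starts standing on the mat. White plastic blade block 130 (own x) x 48 (own y) x 24 mm high, with a wooden grip bar 90 (own x) x 22 (own y) mm on top of it, from 24 to 60 mm above the underside. Origin: centre of the underside of the blade block. Pinch the grip bar across own y, fingertips above 24 mm.
- oil: Bystander: oil bottle, 64 mm across, 190 mm high, loose; origin at the centre of its underside.
- cheese: Bystander: small cheese wheel, 132 mm across, 45 mm high, loose; origin at the centre of its underside.
- bowl: Bystander: white bowl, 110 mm across, 50 mm high, loose; origin at the centre of its underside.
- chip_1: Loose chip of hard cheese rind, 24 (own x) x 55 (own y) x 12 mm, 20 g, starts on the stand's board; origin at the centre of its underside. Some chips may be absent (None).
- chip_2: Loose chip of hard cheese rind, 24 (own x) x 55 (own y) x 12 mm, 20 g, starts on the stand's board; origin at the centre of its underside. Some chips may be absent (None).
- chip_3: Loose chip of hard cheese rind, 24 (own x) x 55 (own y) x 12 mm, 20 g, starts on the stand's board; origin at the centre of its underside. Some chips may be absent (None).
- chip_4: Loose chip of hard cheese rind, 24 (own x) x 55 (own y) x 12 mm, 20 g, starts on the stand's board; origin at the centre of its underside. Some chips may be absent (None).
- chip_5: Loose chip of hard cheese rind, 24 (own x) x 55 (own y) x 12 mm, 20 g, starts on the stand's board; origin at the centre of its underside. Some chips may be absent (None).
- jar_a: Loose square chutney jar, 0.3 to 0.5 kg; body 60 x 60 x 55 mm, and on its axis a round plain steel screw cap 62 mm across, from 62 to 87 mm above the underside. Origin: centre of the underside, +z up through the cap. Starts standing on the counter; may be lifted by a tight cap. May be absent (None).
- cap_a (a joint): Turn of jar_a's cap about the jar's +z, rad: 0 is fully tight (hard stop), grows anticlockwise from above, to 1.5. Loose caps start 0.5 to 1.2 open, look like tight ones, turn with 0.02 N m while the jar's weight holds it still. A tight cap turned clockwise takes the jar round with it. The cap does not rise or come off.
- jar_b: Loose square chutney jar, 0.3 to 0.5 kg; body 60 x 60 x 55 mm, and on its axis a round plain steel screw cap 62 mm across, from 62 to 87 mm above the underside. Origin: centre of the underside, +z up through the cap. Starts standing on the counter; may be lifted by a tight cap. May be absent (None).
- cap_b (a joint): Turn of jar_b's cap about the jar's +z, rad: 0 is fully tight (hard stop), grows anticlockwise from above, to 1.5. Loose caps start 0.5 to 1.2 open, look like tight ones, turn with 0.02 N m while the jar's weight holds it still. A tight cap turned clockwise takes the jar round with it. The cap does not rise or come off.
- jar_c: Loose square chutney jar, 0.3 to 0.5 kg; body 60 x 60 x 55 mm, and on its axis a round plain steel screw cap 62 mm across, from 62 to 87 mm above the underside. Origin: centre of the underside, +z up through the cap. Starts standing on the counter; may be lifted by a tight cap. May be absent (None).
- cap_c (a joint): Turn of jar_c's cap about the jar's +z, rad: 0 is fully tight (hard stop), grows anticlockwise from above, to 1.5. Loose caps start 0.5 to 1.2 open, look like tight ones, turn with 0.02 N m while the jar's weight holds it still. A tight cap turned clockwise takes the jar round with it. The cap does not rise or come off.
- jar_d: Loose square chutney jar, 0.3 to 0.5 kg; body 60 x 60 x 55 mm, and on its axis a round plain steel screw cap 62 mm across, from 62 to 87 mm above the underside. Origin: centre of the underside, +z up through the cap. Starts standing on the counter; may be lifted by a tight cap. May be absent (None).
- cap_d (a joint): Turn of jar_d's cap about the jar's +z, rad: 0 is fully tight (hard stop), grows anticlockwise from above, to 1.5. Loose caps start 0.5 to 1.2 open, look like tight ones, turn with 0.02 N m while the jar's weight holds it still. A tight cap turned clockwise takes the jar round with it. The cap does not rise or come off.
- jar_e: Loose square chutney jar, 0.3 to 0.5 kg; body 60 x 60 x 55 mm, and on its axis a round plain steel screw cap 62 mm across, from 62 to 87 mm above the underside. Origin: centre of the underside, +z up through the cap. Starts standing on the counter; may be lifted by a tight cap. May be absent (None).
- cap_e (a joint): Turn of jar_e's cap about the jar's +z, rad: 0 is fully tight (hard stop), grows anticlockwise from above, to 1.5. Loose caps start 0.5 to 1.2 open, look like tight ones, turn with 0.02 N m while the jar's weight holds it still. A tight cap turned clockwise takes the jar round with it. The cap does not rise or come off.
- tray (a point): Centre of the inner floor of the open steel crumb tray joined to the stand, at the stand's own x 0, y +305 mm. Inside 162 (x) x 136 (y) mm; floor 6 mm, side walls 62 mm and end wall 45 mm above the counter. It adjoins the board's open +y end.
Not all that is in view belongs to the job. Leave any green, pink or turquoise look-alike of the jar_e alone.

How it is judged (in metres and radians):
On the way:
1. all rind chips lie in the crumb tray, with no jar on the stand yet (y of chip_1 in the frame of stand between 0.225 and 0.38 m and x of chip_1 in the frame of stand between -0.085 and 0.085 m and height (world z) of each of chip_1, chip_2, chip_3, chip_4, chip_5 below 0.045 m and y of chip_2 in the frame of stand between 0.225 and 0.38 m and x of chip_2 in the frame of stand between -0.085 and 0.085 m and y of chip_3 in the frame of stand between 0.225 and 0.38 m and x of chip_3 in the frame of stand between -0.085 and 0.085 m and y of chip_4 in the frame of stand between 0.225 and 0.38 m and x of chip_4 in the frame of stand between -0.085 and 0.085 m and y of chip_5 in the frame of stand between 0.225 and 0.38 m and x of chip_5 in the frame of stand between -0.085 and 0.085 m and height (world z) of each of jar_a, jar_b, jar_c, jar_d, jar_e below 0.04 m), for 0.2 s.
At the end, for the whole second after the job is handed in: Every jar upright (0.12 rad) and still on the stand's board, centre within 60 mm of the board's middle line and inside its ends, every cap within 0.12 rad of tight, every chip in the crumb tray, the scraper upright on the mat within 50 mm of its centre (x of jar_a in the frame of stand between -0.06 and 0.06 m and y of jar_a in the frame of stand between -0.22 and 0.23 m and z of jar_a in the frame of stand between 0.044 and 0.058 m and angle between each of jar_a, jar_b, jar_c, jar_d, jar_e's own z axis and vertical below 0.12 rad and linear speed of each of jar_a, jar_b, jar_c, jar_d, jar_e below 0.03 m/s and value of joint each of cap_a, cap_b, cap_c, cap_d, cap_e below 0.12 rad and x of jar_b in the frame of stand between -0.06 and 0.06 m and y of jar_b in the frame of stand between -0.22 and 0.23 m and z of jar_b in the frame of stand between 0.044 and 0.058 m and x of jar_c in the frame of stand between -0.06 and 0.06 m and y of jar_c in the frame of stand between -0.22 and 0.23 m and z of jar_c in the frame of stand between 0.044 and 0.058 m and x of jar_d in the frame of stand between -0.06 and 0.06 m and y of jar_d in the frame of stand between -0.22 and 0.23 m and z of jar_d in the frame of stand between 0.044 and 0.058 m and x of jar_e in the frame of stand between -0.06 and 0.06 m and y of jar_e in the frame of stand between -0.22 and 0.23 m and z of jar_e in the frame of stand between 0.044 and 0.058 m and y of chip_1 in the frame of stand between 0.225 and 0.38 m and x of chip_1 in the frame of stand between -0.085 and 0.085 m and height (world z) of each of chip_1, chip_2, chip_3, chip_4, chip_5 below 0.045 m and y of chip_2 in the frame of stand between 0.225 and 0.38 m and x of chip_2 in the frame of stand between -0.085 and 0.085 m and y of chip_3 in the frame of stand between 0.225 and 0.38 m and x of chip_3 in the frame of stand between -0.085 and 0.085 m and y of chip_4 in the frame of stand between 0.225 and 0.38 m and x of chip_4 in the frame of stand between -0.085 and 0.085 m and y of chip_5 in the frame of stand between 0.225 and 0.38 m and x of chip_5 in the frame of stand between -0.085 and 0.085 m and horizontal distance between scraper and mat below 0.05 m and height (world z) of scraper below 0.03 m and angle between scraper's own z axis and vertical below 0.2 rad); the robot touches nothing.
It fails at once if a jar is lifted while its cap is loose ((height (world z) of jar_a above 0.045 m and value of joint cap_a above 0.3 rad) or (height (world z) of jar_b above 0.045 m and value of joint cap_b above 0.3 rad) or (height (world z) of jar_c above 0.045 m and value of joint cap_c above 0.3 rad) or (height (world z) of jar_d above 0.045 m and value of joint cap_d above 0.3 rad) or (height (world z) of jar_e above 0.045 m and value of joint cap_e above 0.3 rad)).
It fails at once if a chip is touched with the fingers (contact force between the fingers and chip_1 above 1 N or contact force between the fingers and chip_2 above 1 N or contact force between the fingers and chip_3 above 1 N or contact force between the fingers and chip_4 above 1 N or contact force between the fingers and chip_5 above 1 N).
It fails at once if the oil bottle, cheese or bowl is moved by 30 mm or more (distance of any of oil, cheese, bowl from where it was at the start of the episode above 0.03 m).
Of jar_a, jar_b, jar_c, jar_d, jar_e only 4 to 5 are there at a start; the rules pass over those that are not, and their reading is None.
Of chip_1, chip_2, chip_3, chip_4, chip_5 only 3 to 5 are there at a start; the rules pass over those that are not, and their reading is None.
At some moment in a run one of jar_a, jar_b, jar_c, jar_d, jar_e, scraper may be knocked a few centimetres aside while the robot is not near it.
Once in a run the grip may slacken for a moment while it holds something.
It also fails if it takes over 200 s, if anything falls off the work surface, if the arm or the gripper's body presses on something with over 40 N, if the wrist force passes 120 N, or if a joint passes its speed limit or range.

## Robot

A 6-joint arm with a two-finger parallel gripper is mounted at the origin on the work surface. World frame = base frame: x ahead of the robot, y to its left, z up, the work surface at z = 0. Lengths are in m, angles in degrees, forces in N, time in s.
With the tool pointing down it reaches from about 0.4 to 0.825 m from the base axis. Payload 7 kg.
Tool frame: the origin (TCP) lies at the very end of the fingers, on their centre line; the grasp point (between the pads) lies 19 mm behind it; x points along the fingers, z is the direction in which the jaws open and shut, and the axes are right-handed (so a half turn about x gives the same grasp; the last joint's range is limited). The gripper opens to 88 mm and grips with 3 to 60 N. Pads are 19 mm wide; open, the fingers measure 130 mm over their backs; the gripper's body (78 mm by 193 mm) begins 47 mm behind the grasp point.
Start: joints at [84.402, 20.546, 0.682, 0, -70.136, -16.507], TCP at [0.254, 0.625, 0.227] pointing down, gripper open.
Joint ranges: [-176.03, 176.03], [-82.01, 121.73], [-58.28, 71.71], [-173.87, 95.51], [-174.79, -0.11], [-173.66, 173.66]. Speed limits (degrees/s): [136.94, 136.94, 172.46, 180, 180, 180].

## Interface

Orientations are given as [roll, pitch, yaw] about the fixed x, y, z axes, in that order (R = Rz(yaw) Ry(pitch) Rx(roll)).
In Python, from plant import * gives the robot as it stands.
- The arm moves only by the tool arm_command, never from a script. Its argument "commands" is one flat list of numbers, 5 for each row, row after row: the shift along the tool's x, y, z in mm, then the turn about the tool's x in degrees, then the opening in per cent of the stroke, from 0 (shut) to 100 (fully open). A call has 1 to 5 rows; each row shifts and turns the pose as measured when the row begins, along the tool's axes as they then stand; what a row does not reach is not made up. A row lasts 1/8 s, in which the tool goes at most 62.5 mm and 10.7 degrees, less where a joint would pass 70% of its speed; a pose out of reach is approached as far as the arm can. A call is refused whole if a number of a shift passes 62.5 or a number of a turn 10.7, either way. A call with a gripper value outside its range is refused whole. The fingers move at their own pace and stop on an object; the grip force is fixed at half the most. Time passes only in rows, so rows that do not move let the fingers close. It gives the time, the measured TCP pose, the force and the opening at its end, in the units of the state.
- get_obs(): the state, without advancing time (a new reading comes with each control period).
- snapshot(name): name is "scene" or "side" or "wrist"; returns a dict with "frame" (420x560x3 uint8, blue, green, red), "fov_y" (degrees; the focal length in pixels is half the picture's height over the tangent of half this angle, whatever the lens; pixels are square), "cx", "cy" (the principal point, pixels), "world_to_cam" (4x4, takes a point from world to camera coordinates). Camera axes: x right, y up, looking along -z (the intrinsics and any distortion apply to the point x, -y, -z); pixel columns grow to the right and rows downward; lengths in m; the calibration is good to about 2 mm. A picture is of the moment at which its call begins. There is no depth.
- close_job(): hands the job in, once; it reports no verdict.
The state is a dict: "clock": time; "joint_pos": joint angles; "qvel": joint speeds; "tau": joint torques, N m; "tool_pos": TCP position; "orientation": TCP orientation; "force": force on the tool from outside, world axes, zero at the start; "moment": the same for the moment, N m; "opening": finger opening in m.
Only numpy, scipy, OpenCV 4.12 (cv2) and the standard library are available. Lean on these libraries where they do the work, as an engineer would, in place of code of your own. Each camera call takes 0.05 s, during which the arm holds its last target. There are 200 camera calls.

## Working session

There is one attempt and no reset: what is moved stays moved. The work goes in short steps, Python scripts to look and compute and a tool call to move; the robot and the scene stay as the last step left them, time stands still between calls to the robot, and variables do not carry over. Pictures are saved under pics/ and viewed, about 12 in all and at most 16, crops included, and the job is handed in when it is done.

Besides the shell and the picture viewer there is one more tool, called after "Call:" in YAML: its name, and indented under it one key for each argument. arm_command: Moves the arm, as the interface text tells. Its arguments: {"type":"object","properties":{"commands":{"type":"array"}},"required":["commands"]}

```bash
ls; mkdir -p pics
cat > h.py <<'E'
from plant import *
import numpy as np, cv2
from scipy.spatial.transform import Rotation as Rn
def snap(n,f=None):
    s=snapshot(n)
    if f: cv2.imwrite('pics/'+f,s['frame'])
    return s
def ray(s,u,v):
    f=s['frame'].shape[0]/2/np.tan(np.radians(s['fov_y'])/2)
    M=np.array(s['world_to_cam']); R=M[:3,:3]; c=-R.T@M[:3,3]
    d=R.T@np.array([(u-s['cx'])/f,-(v-s['cy'])/f,-1]); return c,d
def onz(s,u,v,z):
    c,d=ray(s,u,v); return c+d*(z-c[2])/d[2]
def proj(s,p):
    f=s['frame'].shape[0]/2/np.tan(np.radians(s['fov_y'])/2)
    q=np.array(s['world_to_cam'])@np.append(p,1); return s['cx']-f*q[0]/q[2], s['cy']+f*q[1]/q[2]
E
python3 - <<'E'
from h import *
o=get_obs();print(o)
for n in('scene','side','wrist'):
    s=snap(n,n+'0.png'); print(n,{k:(np.round(v,4).tolist() if k!='x' else 0) for k,v in s.items() if k!='frame'})
    M=np.array(s['world_to_cam']);print('cam',-M[:3,:3].T@M[:3,3])
E
```

```text
pics
{'clock': 0.0, 'joint_pos': array([ 8.44035014e+01,  2.05936320e+01,  6.30423796e-01, -2.19672582e-02,
       -7.01344697e+01, -1.65052744e+01]), 'qvel': array([-0.01330045,  0.05268104,  0.10951678, -0.03989095,  0.01643336,
        0.00718159]), 'tau': array([ 1.87458012e-03, -5.82719529e+01,  2.93049413e+01,  6.99699953e+00,
        7.22914396e-03, -1.47234255e-04]), 'tool_pos': array([0.25381556, 0.62490507, 0.22556663]), 'orientation': array([   4.56986683,   89.90016239, -107.53938862]), 'force': array([0.51450113, 1.02244652, 0.42343328]), 'moment': array([ 0.0020881 , -0.06285754, -0.04468186]), 'opening': 0.08769974862734824}
scene {'fov_y': 51.0631, 'cx': 280.5808, 'cy': 211.3673, 'world_to_cam': [[0.7177, 0.6963, -0.003, -0.3829], [-0.5969, 0.6174, 0.5123, 0.2146], [0.3586, -0.3659, 0.8588, -1.3731], [0.0, 0.0, 0.0, 1.0]]}
cam [ 0.89536045 -0.36825155  1.06805784]
side {'fov_y': 54.9237, 'cx': 282.5165, 'cy': 208.169, 'world_to_cam': [[0.9159, -0.4007, 0.0234, -0.4596], [0.2375, 0.5882, 0.7731, -0.2047], [-0.3236, -0.7025, 0.6339, -1.04], [0.0, 0.0, 0.0, 1.0]]}
cam [ 0.13305677 -0.79433443  0.82829098]
wrist {'fov_y': 66.9349, 'cx': 278.0979, 'cy': 208.6664, 'world_to_cam': [[-0.3758, -0.9267, 0.0016, 0.6743], [0.8981, -0.3646, -0.2461, 0.0287], [0.2287, -0.0911, 0.9692, -0.3895], [0.0, 0.0, 0.0, 1.0]]}
cam [0.31668556 0.59982768 0.38351872]
```

View pics/scene0.png

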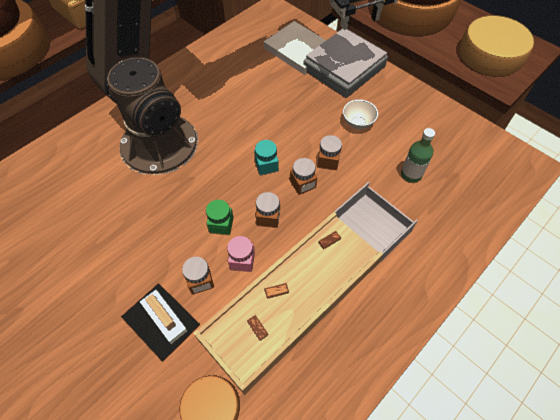

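View pics/side0.png

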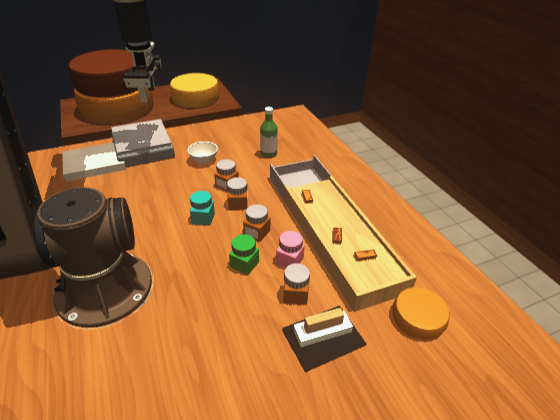

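Run:
```python
from h import *
s=snap('scene'); b=cv2.imread('pics/scene0.png'); d=cv2.imread('pics/side0.png'); t=snap('side')
def two(p,q):
    c1,d1=ray(s,*p);c2,d2=ray(t,*q)
    k=np.linalg.lstsq(np.c_[d1,-d2],c2-c1,rcond=None)[0]
    a=c1+d1*k[0];e=c2+d2*k[1];return np.round((a+e)/2,3),np.round(np.linalg.norm(a-e),4)
print('base',onz(s,158,140,0))
for n,p,q in[('capA',(196,267),(297,273)),('capB',(268,202),(257,214)),('capC',(304,167),(237,186)),('capD',(330,145),(227,167))]:
    print(n,onz(s,*p,.087).round(3),onz(t,*q,.087).round(3),two(p,q))
for n,p,z in[('pink',(240,245),.087),('green',(218,210),.087),('teal',(266,148),.087),('st1',(198,333),.062),('st2',(243,383),.062),('tr3',(415,223),.055),('tr4',(368,187),.055),
 ('ch1',(330,239),.062),('ch2',(276,290),.062),('ch3',(258,327),.062),('mat1',(155,285),.006),('mat2',(199,327),.006),('mat3',(165,358),.006),('mat4',(122,318),.006),('grip',(160,313),.06),('oil',(429,132),.19),('cheese',(209,401),.045),('bowl',(360,115),.05)]:
    print(n,onz(s,*p,z).round(3))
cv2.imwrite('pics/crop1.png',cv2.resize(b[180:400,110:420],None,fx=2.5,fy=2.5,interpolation=cv2.INTER_CUBIC))
```

```text
base [-0.00846061  0.00669315  0.        ]
capA [ 0.448 -0.205  0.087] [ 0.445 -0.213  0.087] (array([ 0.446, -0.206,  0.081]), np.float64(0.0046))
capB [0.442 0.047 0.087] [0.434 0.03  0.087] (array([0.438, 0.05 , 0.073]), np.float64(0.007))
capC [0.433 0.197 0.087] [0.424 0.179 0.087] (array([0.429, 0.202, 0.073]), np.float64(0.0069))
capD [0.433 0.306 0.087] [0.428 0.291 0.087] (array([0.431, 0.31 , 0.077]), np.float64(0.0057))
pink [ 0.481 -0.09   0.087]
green [ 0.366 -0.061  0.087]
teal [0.31  0.172 0.087]
st1 [ 0.565 -0.304  0.062]
st2 [ 0.718 -0.306  0.062]
tr3 [0.752 0.284 0.055]
tr4 [0.592 0.288 0.055]
ch1 [0.624 0.089 0.062]
ch2 [ 0.621 -0.105  0.062]
ch3 [ 0.654 -0.198  0.062]
mat1 [ 0.374 -0.297  0.006]
mat2 [ 0.537 -0.289  0.006]
mat3 [ 0.536 -0.392  0.006]
mat4 [ 0.384 -0.406  0.006]
grip [ 0.464 -0.335  0.06 ]
oil [0.639 0.447 0.19 ]
cheese [ 0.689 -0.381  0.045]
bowl [0.405 0.486 0.05 ]
```

View pics/crop1.png

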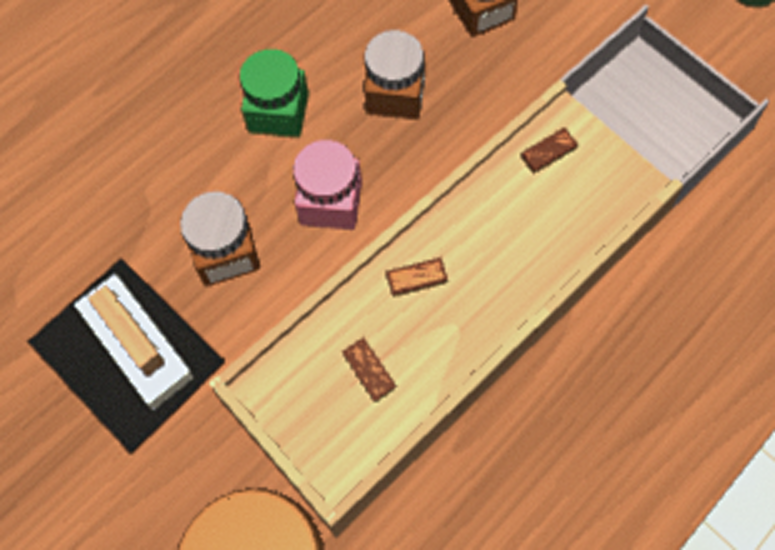

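Run:
```python
from h import *
from scipy.optimize import least_squares
S=snap('scene');T=snap('side')
a=[(.085*i,.235*j,.062) for i,j in((-1,-1),(1,-1),(-1,1),(1,1))]
m=[(.08*i,.06*j,.006) for i,j in((-1,1),(1,1),(1,-1),(-1,-1))]
pa=[(196.8,332.4),(244,387),(336.8,213.2),(382,254)]; pm=[(158,284),(199.2,324),(162.8,360.8),(121.2,316.4)]
def P(s,p,k):
    f=210/np.tan(np.radians(s['fov_y'])/2); q=np.array(s['world_to_cam'])@np.append(p,1)
    x,y=-q[0]/q[2],q[1]/q[2]; g=1+k*(x*x+y*y); return np.array([s['cx']+f*x*g,s['cy']+f*y*g])
def W(v,p):
    c,n=np.cos(v[2]),np.sin(v[2]); return (v[0]+c*p[0]-n*p[1],v[1]+n*p[0]+c*p[1],p[2])
def res(v):
    return np.concatenate([P(S,W(v[:3],p),v[6])-u for p,u in zip(a,pa)]+[P(S,W(v[3:6],p),v[6])-u for p,u in zip(m,pm)])
r=least_squares(res,[.65,-.05,0,.46,-.34,0,0],x_scale=.01)
print(r.x.round(4),r.fun.round(1))
for k in(r.x[6],0):
  print(k,[P(T,W(r.x[:3],p),k).round(0).tolist() for p in a],[P(T,W(r.x[3:6],p),k).round(0).tolist() for p in m], P(S,(0,0,0),k))
```

```text
[ 0.6569 -0.0794 -0.0453  0.4564 -0.3529  0.0382 -0.1398] [-0.7 -0.4  0.2  0.4 -1.5 -0.7  2.   0.4 -0.7 -0.1 -0.2  0.8  0.2 -0.5
  0.7 -0. ]
-0.139763874061326 [[357.0, 293.0], [415.0, 275.0], [286.0, 185.0], [333.0, 175.0]] [[283.0, 328.0], [340.0, 305.0], [367.0, 342.0], [307.0, 370.0]] [159.71405773 143.63681436]
0 [[358.0, 294.0], [418.0, 276.0], [286.0, 185.0], [333.0, 175.0]] [[283.0, 330.0], [341.0, 306.0], [369.0, 345.0], [308.0, 374.0]] [157.96241126 142.65523886]
```

```bash
cat >> h.py <<'E'
K1=-0.14
def ray(s,u,v,k=None):
    k=K1 if k is None else k
    f=210/np.tan(np.radians(s['fov_y'])/2); A=np.array([[f,0,s['cx']],[0,f,s['cy']],[0,0,1]])
    x,y=cv2.undistortPoints(np.array([[[u,v]]],float),A,np.array([k,0,0,0.]))[0,0]
    M=np.array(s['world_to_cam']); R=M[:3,:3]; return -R.T@M[:3,3], R.T@np.array([x,-y,-1])
def proj(s,p,k=None):
    k=K1 if k is None else k
    f=210/np.tan(np.radians(s['fov_y'])/2); q=np.array(s['world_to_cam'])@np.append(p,1)
    x,y=-q[0]/q[2],q[1]/q[2]; g=1+k*(x*x+y*y); return s['cx']+f*x*g,s['cy']+f*y*g
ST=np.array([.657,-.0794]); SY=-.0453
def stand(x,y): c,n=np.cos(SY),np.sin(SY); return ST+np.array([c*x-n*y,n*x+c*y])
def own(p): c,n=np.cos(SY),np.sin(SY); d=np.array(p[:2])-ST; return np.array([c*d[0]+n*d[1],-n*d[0]+c*d[1]])
def plan(p,jaw=None,o=None):
    """total shift in tool axes (mm) at present orientation, turn about tool x (deg) to bring jaw axis to heading jaw (deg, mod 180)"""
    o=o or get_obs(); R=Rn.from_euler('xyz',o['orientation'],degrees=True).as_matrix()
    d=R.T@(np.array(p)-o['tool_pos'])*1000; h=np.degrees(np.arctan2(R[1,2],R[0,2])); out=[d.round(1).tolist()]
    if jaw is not None:
        t=(jaw-h+90)%180-90   # ccw from above; tool x points down -> turn is -t
        out+=['turn',round(-t,1)]
    print('plan',*out,'heading %.1f'%h,'tcp',o['tool_pos'].round(4),'q6 %.1f'%o['joint_pos'][5],'t',round(float(o['clock']),2),'F',o['force'].round(1),'M',o['moment'].round(2),'open %.4f'%o['opening'])
E
python3 - <<'E'
from h import *
s=snap('scene')
for n,p in[('capA',(196,267)),('capB',(268,202)),('capC',(304,167)),('capD',(330,145))]: print(n,onz(s,*p,.087).round(3))
for p in[(330,239),(276,290),(258,327)]: print('chip own',own(onz(s,*p,.062)).round(3))
g=onz(s,160,309,.06);print('grip',g)
R=Rn.from_euler('xyz',get_obs()['orientation'],degrees=True).as_matrix();print(R.round(3))
plan((.456,-.345,.2),90)
o=get_obs();M=np.linalg.inv(np.array(snapshot('wrist')['world_to_cam']));print((R.T@(M[:3,3]-o['tool_pos'])).round(3),(R.T@M[:3,:3]).round(3))
E
```

```text
capA [ 0.447 -0.207  0.087]
capB [0.442 0.047 0.087]
capC [0.433 0.198 0.087]
capD [0.433 0.308 0.087]
chip own [-0.04   0.167]
chip own [-0.034 -0.028]
chip own [ 0.004 -0.121]
grip [ 0.45633966 -0.3353596   0.06      ]
[[-0.     0.926 -0.376]
 [-0.    -0.376 -0.926]
 [-1.     0.     0.   ]]
plan [26.6, 552.3, 822.9] turn -22.1 heading -112.1 tcp [0.254  0.6253 0.2264] q6 -16.5 t 0.4 F [ 0.1 -0.1 -0.4] M [-0.   -0.03  0.  ] open 0.0874
[-0.158  0.068 -0.   ] [[-0.     0.246 -0.969]
 [ 0.001  0.969  0.246]
 [ 1.    -0.001 -0.   ]]
```

Call:
arm_command:
  commands: [3, 42, 39, 0, 100, 3, 42, 39, 0, 100, 3, 42, 39, 0, 100, 3, 42, 39, 0, 100, 3, 42, 39, 0, 100]

```text
clock: 1.08
tool_pos: [0.3769, 0.3618, 0.2103]
orientation: [126.8, 89.9, 15.0]
force: [1.0, 0.0, -0.2]
opening: 0.0877
```

Call:
arm_command:
  commands: [3, 42, 39, 0, 100, 3, 42, 39, 0, 100, 3, 42, 39, 0, 100, 3, 42, 39, 0, 100, 3, 42, 39, 0, 100]

```text
clock: 1.7
tool_pos: [0.5028, 0.0946, 0.1972]
orientation: [147.7, 89.6, 36.0]
force: [0.0, 1.2, 0.0]
opening: 0.0877
```

Call:
arm_command:
  commands: [0, 0, 0, -10.7, 100, 0, 0, 0, -10.7, 100, 0, 0, 0, 0, 100]

```text
clock: 2.08
tool_pos: [0.504, 0.0895, 0.197]
orientation: [124.0, 89.6, 33.8]
force: [0.3, 0.2, 0.3]
opening: 0.0874
```

Run:
```python
from h import *
plan((.456,-.335,.16),90)
```

```text
plan [35.3, -46.5, 424.8] turn -0.2 heading -90.2 tcp [0.504  0.0895 0.197 ] q6 57.7 t 2.08 F [0.3 0.2 0.3] M [-0.05 -0.02  0.01] open 0.0874
```

Call:
arm_command:
  commands: [5, -6, 60, 0, 100, 5, -7, 60, 0, 100, 5, -7, 60, 0, 100, 5, -7, 60, 0, 100, 5, -7, 60, 0, 100]

```text
clock: 2.7
tool_pos: [0.4686, -0.2127, 0.1719]
orientation: [111.6, 89.3, 20.6]
force: [0.9, -0.5, 0.5]
opening: 0.0877
```

Call:
arm_command:
  commands: [5, -7, 60, 0, 100, 5, -6, 60, 0, 100, 0, 0, 5, 0, 100]

```text
clock: 3.08
tool_pos: [0.452, -0.3437, 0.1609]
orientation: [108.9, 89.3, 16.9]
force: [-0.1, 0.4, -0.4]
opening: 0.0878
```

Run:
```python
from h import *
plan((.456,-.335,.16),90)
s=snap('wrist','w1.png')
print([proj(s,p) for p in[(.456,-.335,.06),(.4564,-.3529,.006)]])
```

```text
plan [0.9, 3.7, -8.8] turn -2.0 heading -92.0 tcp [ 0.452  -0.3437  0.1609] q6 106.0 t 3.08 F [-0.1  0.4 -0.4] M [ 0.03  0.04 -0.04] open 0.0878
[(np.float64(267.4144197989774), np.float64(207.89464537587625)), (np.float64(287.175466032656), np.float64(194.42664739051162))]
```

View pics/w1.png

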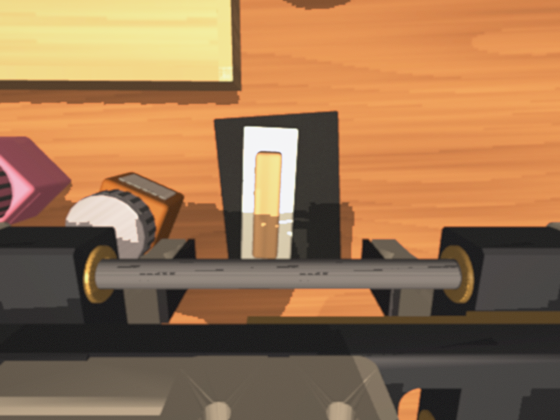

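Run:
```python
from h import *
s=snap('wrist')
for p,z in[((268,152),.06),((268,200),.06),((267,250),.06),((215,120),.006),((337,112),.006),((272,127),.03)]: print(p,onz(s,*p,z).round(4))
print(own(onz(s,236,89,.0)),own(onz(s,240,0,.062)),own(onz(s,236,83,.062)))
```

```text
(268, 152) [ 0.5029 -0.3364  0.06  ]
(268, 200) [ 0.4631 -0.3348  0.06  ]
(267, 250) [ 0.4187 -0.3322  0.06  ]
(215, 120) [ 0.5326 -0.2842  0.006 ]
(337, 112) [ 0.5363 -0.4022  0.006 ]
(272, 127) [ 0.5232 -0.3397  0.03  ]
[-0.0850141  -0.23009618] [-0.02431123 -0.24113874] [-0.08849205 -0.23837861]
```

Call:
arm_command:
  commands: [0, 6, -9, 1, 100, 50, 0, 0, 0, 100, 50, 0, 0, 0, 100, 22, 0, 0, 0, 100, 2, 0, 0, 0, 100]

```text
clock: 3.8
tool_pos: [0.4659, -0.3251, 0.0381]
orientation: [98.7, 88.9, 5.8]
force: [0.1, -1.2, 0.2]
opening: 0.0876
```

Run:
```python
from h import *
plan((.458,-.335,.037),87)
```

```text
plan [0.9, -7.4, 10.3] turn 0.1 heading -92.9 tcp [ 0.4659 -0.3251  0.0381] q6 103.0 t 3.8 F [ 0.1 -1.2  0.2] M [-0.05  0.01 -0.05] open 0.0876
```

Call:
arm_command:
  commands: [1, -7, 10, 0, 100, 0, 0, 0, 0, 0, 0, 0, 0, 0, 0, 0, 0, 0, 0, 0, 0, 0, 0, 0, 0]

```text
clock: 4.42
tool_pos: [0.4608, -0.335, 0.0413]
orientation: [92.1, 88.5, -0.8]
force: [0.6, 0.8, -0.1]
opening: 0.053
```

Call:
arm_command:
  commands: [0, 0, 0, 0, 0, 0, 0, 0, 0, 0]

```text
clock: 4.68
tool_pos: [0.4608, -0.3351, 0.0415]
orientation: [92.0, 88.5, -0.9]
force: [-0.1, -0.4, 0.3]
opening: 0.0329
```

Run:
```python
from h import *
plan((.458,-.335,.140),87)
q=stand(0,-.185);print(q); plan((*q,.14),90+np.degrees(SY))
```

```text
plan [-98.6, -0.3, -0.0] turn 0.1 heading -92.9 tcp [ 0.4608 -0.3351  0.0415] q6 104.2 t 4.67 F [-0.1 -0.4  0.3] M [-0.04  0.02  0.01] open 0.0329
[ 0.64862237 -0.26421021]
plan [-93.7, 186.4, -80.4] turn -0.3 heading -92.9 tcp [ 0.4608 -0.3351  0.0415] q6 104.2 t 4.67 F [-0.1 -0.4  0.3] M [-0.04  0.02  0.01] open 0.0329
```

Call:
arm_command:
  commands: [0, 0, 0, 0, 0, 0, 0, 0, 0, 0, 0, 0, 0, 0, 0, -20, 0, 0, 0, 0, -40, 0, 0, 0, 0]

```text
clock: 5.3
tool_pos: [0.4564, -0.3338, 0.0986]
orientation: [102.5, 89.0, 9.6]
force: [0.7, -0.7, -1.6]
opening: 0.0217
```

Call:
arm_command:
  commands: [-35, 0, 0, 0, 0, 0, 40, -16, 0, 0, 0, 40, -16, 0, 0, 0, 40, -16, 0, 0, 0, 40, -16, 0, 0]

```text
clock: 5.92
tool_pos: [0.6211, -0.2782, 0.1415]
orientation: [99.4, 88.8, 6.2]
force: [-0.0, -0.5, -0.4]
opening: 0.0217
```

Run:
```python
from h import *
q=stand(0,-.185); plan((*q,.14),90+np.degrees(SY))
R=Rn.from_euler('xyz',get_obs()['orientation'],degrees=True).as_matrix();print(R.round(3))
s=snap('wrist','w2.png')
```

```text
plan [2.1, 26.6, -15.5] turn -0.6 heading -93.2 tcp [ 0.6211 -0.2782  0.1415] q6 94.9 t 5.92 F [-0.  -0.5 -0.4] M [-0.16  0.01  0.02] open 0.0217
[[ 0.021  0.998 -0.055]
 [ 0.002 -0.055 -0.998]
 [-1.     0.021 -0.004]]
```

View pics/w2.png

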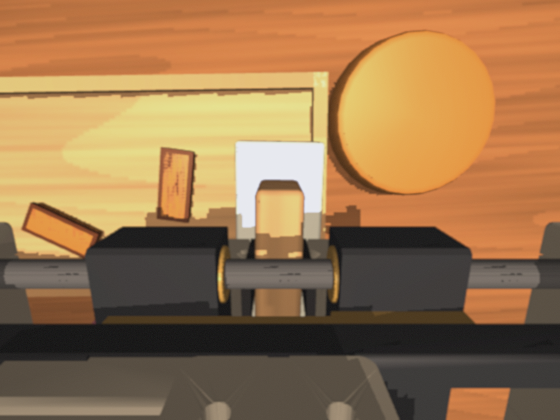

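Call:
arm_command:
  commands: [2, 28, -12, -0.6, 0, 0, 2, -1, 0, 0, 20, 0, 0, 0, 0, 20, 0, 0, 0, 0, 3, 0, 0, 0, 0]

```text
clock: 6.6
tool_pos: [0.6577, -0.2642, 0.0941]
orientation: [98.7, 88.9, 6.3]
force: [-5.8, 1.9, 9.0]
opening: 0.0218
```

Run:
```python
from h import *
q=stand(0.003,-.185); plan((*q,.086),90+np.degrees(SY))
```

```text
plan [8.0, -6.2, 0.5] turn 0.2 heading -92.4 tcp [ 0.6577 -0.2642  0.0941] q6 94.1 t 6.6 F [-5.8  1.9  9. ] M [0.9  1.94 0.1 ] open 0.0218
```

Call:
arm_command:
  commands: [-12, 0, 0, 0, 0, -2, 0, 0, 0, 0, 0, 0, 0, 0, 0]

```text
clock: 6.98
tool_pos: [0.6572, -0.2646, 0.1105]
orientation: [98.2, 88.8, 5.8]
force: [-0.2, -0.4, -1.8]
opening: 0.0219
```

Run:
```python
from h import *
q=stand(0.003,-.185); plan((*q,.105),90+np.degrees(SY))
s=snap('wrist','w3.png')
```

```text
plan [5.4, -5.7, -0.0] turn 0.2 heading -92.4 tcp [ 0.6572 -0.2646  0.1105] q6 94.1 t 6.97 F [-0.2 -0.4 -1.8] M [-0.06  0.04  0.01] open 0.0219
```

View pics/w3.png

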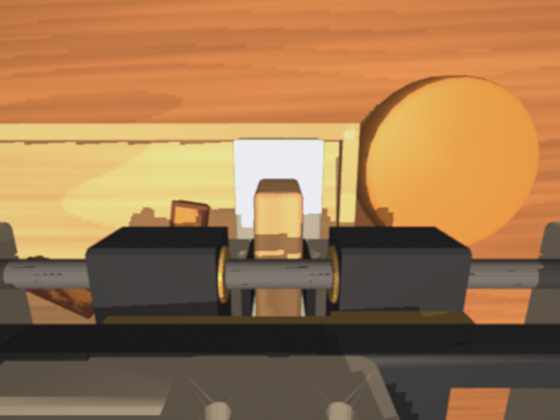

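Run:
```python
from h import *
s=snap('wrist')
print('blade end',onz(s,279,139.5,.099).round(4),'lip in',onz(s,200,140,.062).round(4),onz(s,60,141,.062).round(4),'lip out',onz(s,279,123.5,.062).round(4),onz(s,60,123.5,.062).round(4),'end lip',onz(s,338,180,.062).round(4), onz(s,358,180,.062))
print([stand(x,y).round(4) for x,y in((.075,-.185),(.075,-.1),(.085,-.185),(0,-.225),(0,-.235))])
```

```text
blade end [ 0.7195 -0.2683  0.099 ] lip in [ 0.7213 -0.217   0.062 ] [ 0.7282 -0.1155  0.062 ] lip out [ 0.7292 -0.2687  0.062 ] [ 0.7402 -0.1171  0.062 ] end lip [ 0.6913 -0.3062  0.062 ] [ 0.69085242 -0.31957739  0.062     ]
[array([ 0.7235, -0.2676]), array([ 0.7274, -0.1827]), array([ 0.7335, -0.2681]), array([ 0.6468, -0.3042]), array([ 0.6464, -0.3142])]
```

Call:
arm_command:
  commands: [0, -9, 0, 0.5, 0, 8, 0, 0, 0, 0, 8, 0, 0, 0, 0, 5, 0, 0, 0, 0, 0, 0, 0, 0, 0]

```text
clock: 7.7
tool_pos: [0.6481, -0.264, 0.0873]
orientation: [98.5, 88.8, 5.6]
force: [0.7, 1.1, 2.1]
opening: 0.0219
```

Run:
```python
from h import *
q=stand(0.003,-.185); plan((*q,.086),90+np.degrees(SY))
```

```text
plan [1.4, 3.5, 0.1] turn -0.3 heading -92.9 tcp [ 0.6481 -0.264   0.0873] q6 93.6 t 7.7 F [0.7 1.1 2.1] M [ 0.25  0.26 -0.05] open 0.0219
```

Call:
arm_command:
  commands: [0, 0, -20, 0, 0, 0, 0, -20, 0, 0, 0, 0, -20, 0, 0, 0, 0, -20, 0, 0, 0, 0, -20, 0, 0]

```text
clock: 8.32
tool_pos: [0.6533, -0.1588, 0.0875]
orientation: [97.6, 88.8, 4.6]
force: [-0.2, -0.7, -0.4]
opening: 0.0221
```

Call:
arm_command:
  commands: [0, 0, -20, 0, 0, 0, 0, -20, 0, 0, 0, 0, -20, 0, 0, 0, 0, -20, 0, 0, 0, 0, 0, 0, 0]

```text
clock: 8.95
tool_pos: [0.6577, -0.0704, 0.0876]
orientation: [99.1, 88.8, 6.2]
force: [0.9, 0.4, -1.6]
opening: 0.0219
```

Run:
```python
from h import *
q=stand(0.003,.235); plan((*q,.086),90+np.degrees(SY))
print(own(get_obs()['tool_pos']))
s=snap('wrist','w4.png');snap('scene','s4.png')
```

```text
plan [2.4, 1.8, -226.0] turn -0.2 heading -92.8 tcp [ 0.6577 -0.0704  0.0876] q6 76.3 t 8.95 F [ 0.9  0.4 -1.6] M [-0.05  0.05  0.  ] open 0.0219
[0.00027465 0.00898169]
```

View pics/w4.png

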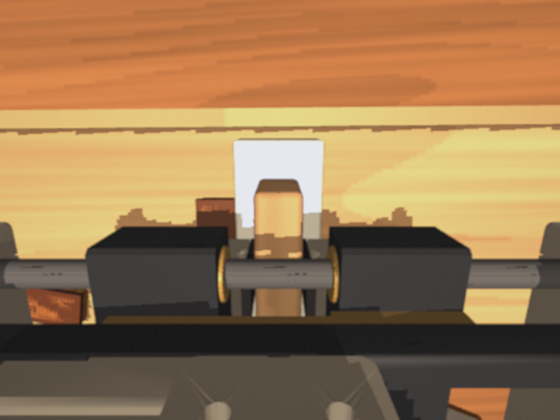

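Run:
```python
from h import *
s=snap('wrist')
for p,z in[((215,215),.062),((55,305),.062),((462,411),.087),((462,411),.062)]: w=onz(s,*p,z);print(w.round(3),own(w).round(3))
b=cv2.imread('pics/s4.png'); cv2.imwrite('pics/s4c.png',cv2.resize(b[130:400,180:440],None,fx=2.2,fy=2.2))
```

```text
[ 0.677 -0.035  0.062] [0.018 0.045]
[0.615 0.091 0.062] [-0.049  0.169]
[ 0.528 -0.199  0.087] [-0.123 -0.125]
[ 0.498 -0.218  0.062] [-0.153 -0.146]
```

View pics/s4c.png

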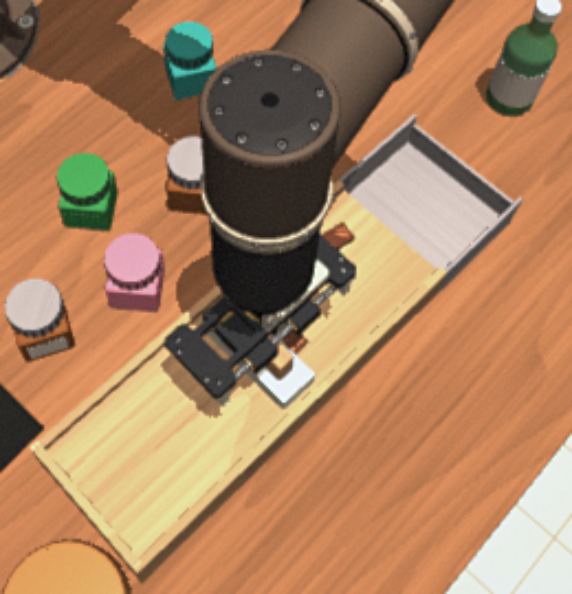

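Call:
arm_command:
  commands: [0, 0, -20, 0, 0, 0, 0, -20, 0, 0, 0, 0, -20, 0, 0, 0, 0, -20, 0, 0, 0, 0, -20, 0, 0]

```text
clock: 9.72
tool_pos: [0.6628, 0.0316, 0.0877]
orientation: [98.1, 88.9, 5.0]
force: [-0.3, -0.6, -2.5]
opening: 0.0217
```

Call:
arm_command:
  commands: [0, 0, -20, 0, 0, 0, 0, -20, 0, 0, 0, 0, -20, 0, 0, 0, 0, -20, 0, 0, 0, 0, -20, 0, 0]

```text
clock: 10.35
tool_pos: [0.6684, 0.1393, 0.088]
orientation: [98.2, 88.9, 5.2]
force: [-0.3, 0.5, -1.7]
opening: 0.0216
```

Run:
```python
from h import *
q=stand(0.003,.235); plan((*q,.086),90+np.degrees(SY))
print(own(get_obs()['tool_pos']))
s=snap('wrist','w5.png')
```

```text
plan [2.1, 1.4, -16.0] turn -0.4 heading -93.0 tcp [0.6684 0.1393 0.088 ] q6 58.3 t 10.35 F [-0.3  0.5 -1.7] M [-0.05  0.05  0.01] open 0.0216
[0.00145419 0.21898041]
```

View pics/w5.png

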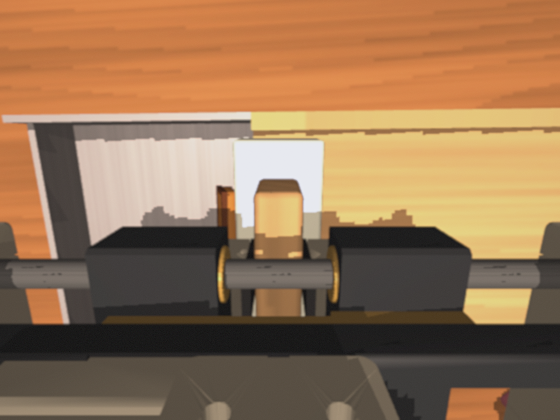

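Call:
arm_command:
  commands: [0, 0, -20, 0, 0, 0, 0, -20, 0, 0, 0, 0, 0, 0, 0, 0, 0, 0, 0, 0]

```text
clock: 10.9
tool_pos: [0.671, 0.1864, 0.0879]
orientation: [99.7, 88.8, 6.8]
force: [-0.4, -1.2, -2.0]
opening: 0.0219
```

Call:
arm_command:
  commands: [-20, 0, 0, 0, 0, -40, 0, 0, 0, 0, -40, 0, 40, 0, 0, 0, -10, 60, 0, 0, 0, -10, 60, 0, 0]

```text
clock: 11.52
tool_pos: [0.6405, 0.0253, 0.1893]
orientation: [94.6, 88.9, 1.9]
force: [0.7, -0.3, -2.5]
opening: 0.0218
```

Run:
```python
from h import *
plan((.46,-.343,.16),87)
b=snap('side')['frame']; c=snap('scene')['frame']
cv2.imwrite('pics/s6.png',np.hstack([cv2.resize(c[150:410,190:430],(400,433)),cv2.resize(b[130:330,240:424],(400,433))]))
```

```text
plan [25.5, -163.4, 376.5] turn 0.3 heading -92.7 tcp [0.6405 0.0253 0.1893] q6 67.2 t 11.53 F [ 0.7 -0.3 -2.5] M [-0.15 -0.08  0.01] open 0.0218
```

View pics/s6.png

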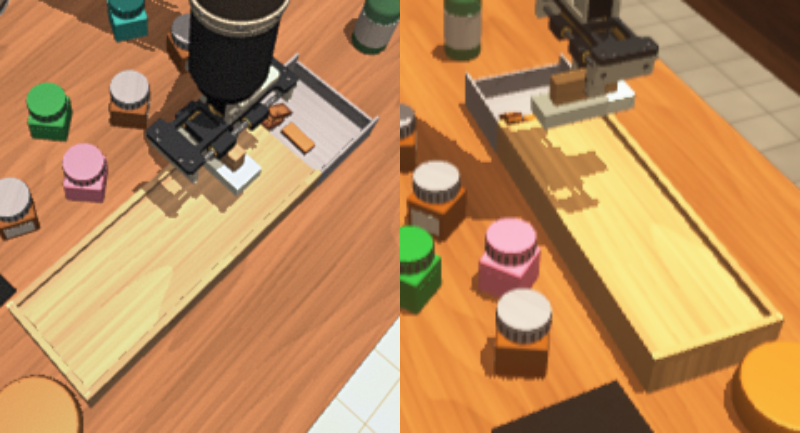

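Call:
arm_command:
  commands: [0, -23, 52, 0, 0, 0, -23, 52, 0, 0, 0, -23, 52, 0, 0, 0, -23, 52, 0, 0, 0, -23, 52, 0, 0]

```text
clock: 12.25
tool_pos: [0.5077, -0.2385, 0.188]
orientation: [92.5, 88.7, -0.6]
force: [2.0, -1.4, -1.3]
opening: 0.0216
```

Call:
arm_command:
  commands: [0, -23, 50, 0, 0, 0, -20, 40, 0, 0, 0, 0, 0, 0, 0]

```text
clock: 12.62
tool_pos: [0.4554, -0.3321, 0.1876]
orientation: [91.5, 88.7, -1.9]
force: [0.5, 0.8, -1.2]
opening: 0.0219
```

Run:
```python
from h import *
plan((.458,-.344,.10),87)
```

```text
plan [87.7, 1.3, 11.8] turn -0.4 heading -93.4 tcp [ 0.4554 -0.3321  0.1876] q6 103.3 t 12.62 F [ 0.5  0.8 -1.2] M [0.04 0.08 0.01] open 0.0219
```

Call:
arm_command:
  commands: [30, 0, 10, 0, 0, 40, 0, 2, 0, 0, 40, 0, 0, 0, 0, 15, 0, 0, 0, 0, 0, 0, 0, 0, 0]

```text
clock: 13.25
tool_pos: [0.4599, -0.345, 0.0623]
orientation: [87.5, 88.4, -6.0]
force: [-0.1, -0.2, -1.2]
opening: 0.0218
```

Run:
```python
from h import *
plan((.458,-.344,.0425),87)
```

```text
plan [19.7, -2.5, -0.9] turn -0.5 heading -93.5 tcp [ 0.4599 -0.345   0.0623] q6 104.5 t 13.25 F [-0.1 -0.2 -1.2] M [-0.    0.06  0.02] open 0.0218
```

Call:
arm_command:
  commands: [15, -1, 0, 0, 0, 5, 0, 0, 0, 0, 0, 0, 0, 0, 0]

```text
clock: 13.62
tool_pos: [0.4613, -0.3453, 0.0441]
orientation: [85.1, 88.2, -8.3]
force: [-0.1, 0.4, -2.2]
opening: 0.0221
```

Run:
```python
from h import *
plan((.458,-.344,.0415),87)
```

```text
plan [2.5, -3.5, -1.1] turn -0.4 heading -93.4 tcp [ 0.4613 -0.3453  0.0441] q6 104.5 t 13.62 F [-0.1  0.4 -2.2] M [0.01 0.23 0.02] open 0.0221
```

Call:
arm_command:
  commands: [3, 0, 0, 0, 0, 0, 0, 0, 0, 0, 0, 0, 0, 0, 100, 0, 0, 0, 0, 100, 0, 0, 0, 0, 100]

```text
clock: 14.25
tool_pos: [0.4634, -0.3462, 0.043]
orientation: [83.2, 87.9, -10.2]
force: [0.1, 0.4, -0.7]
opening: 0.0463
```

Call:
arm_command:
  commands: [0, 0, 0, 0, 100, -10, 0, 0, 0, 100, -40, 0, 0, 0, 100, -50, 0, 0, 0, 100, -40, 0, 0, 0, 100]

```text
clock: 14.88
tool_pos: [0.4562, -0.3447, 0.1852]
orientation: [84.9, 88.3, -8.5]
force: [1.5, -0.1, 0.4]
opening: 0.0873
```

Run:
```python
from h import *
plan((.447,-.207,.17),None)
R=Rn.from_euler('xyz',get_obs()['orientation'],degrees=True).as_matrix();print(R.round(3))
s=snap('wrist');cv2.imwrite('pics/w7.png',s['frame'])
b=s['frame'].astype(int);m=((b.min(2)>170)&(np.arange(420)[:,None]<250)).astype(np.uint8)
n,l,st,c=cv2.connectedComponentsWithStats(m)
for i in range(1,n):
    if st[i,4]>300: print(st[i],onz(s,st[i,0]+st[i,2]/2,st[i,1],.03).round(3))
```

```text
plan [14.3, -17.8, -137.0] heading -93.4 tcp [ 0.4562 -0.3447  0.1852] q6 104.4 t 14.88 F [ 1.5 -0.1  0.4] M [-0.11 -0.06  0.  ] open 0.0873
[[ 0.03   0.998 -0.059]
 [-0.004 -0.059 -0.998]
 [-1.     0.03   0.003]]
[ 254  132   50  111 2739] [ 0.525 -0.351  0.03 ]
[  85  201   64   49 1871] [ 0.467 -0.177  0.03 ]
```

```bash
cat >> h.py <<'E'
def cap(name='wrist',z=.087,near=None,show=True):
    s=snapshot(name); b=s['frame']; hsv=cv2.cvtColor(b,cv2.COLOR_BGR2HSV)
    m=((hsv[...,1]<60)&(hsv[...,2]>100)).astype(np.uint8)*255
    m=cv2.morphologyEx(m,cv2.MORPH_OPEN,np.ones((5,5)))
    out=[]
    for c in cv2.findContours(m,cv2.RETR_EXTERNAL,cv2.CHAIN_APPROX_NONE)[0]:
        if cv2.contourArea(c)<300: continue
        P=np.array([onz(s,*q,z)[:2] for q in c[::3,0]])      # contour on the plane of the cap top
        A=np.c_[2*P,np.ones(len(P))]; r=np.linalg.lstsq(A,(P**2).sum(1),rcond=None)[0]   # circle
        rad=np.sqrt(max(0,r[2]+r[0]**2+r[1]**2)); res=np.std(np.linalg.norm(P-r[:2],axis=1)); x,y,w,h=cv2.boundingRect(c)
        out.append((r[0],r[1],rad,res,(x,y,w,h)))
        if show: print('cap? xy %.4f %.4f r %.4f res %.4f'%out[-1][:4],(x,y,w,h))
    return out
E
python3 - <<'E'
from h import *
print('scene');cap('scene')
plan((.417,-.207,.19),87)
E
```

```text
scene
cap? xy 0.4955 -0.3642 r 0.0398 res 0.0152 (139, 307, 44, 39)
cap? xy 0.4473 -0.2100 r 0.0297 res 0.0006 (183, 257, 25, 23)
cap? xy 0.6851 0.1970 r 0.0648 res 0.0183 (348, 196, 59, 56)
cap? xy 0.4401 0.0461 r 0.0293 res 0.0009 (256, 193, 23, 19)
cap? xy 0.9870 0.2235 r 0.2904 res 0.0975 (368, 178, 192, 242)
cap? xy 0.8610 0.7886 r 0.0753 res 0.0176 (506, 115, 54, 46)
cap? xy 0.4148 0.4704 r 0.0532 res 0.0012 (343, 100, 35, 26)
cap? xy 0.1391 0.6273 r 0.1487 res 0.0424 (266, 22, 118, 60)
plan [-4.0, -49.5, -136.2] turn -0.4 heading -93.4 tcp [ 0.4585 -0.3459  0.1886] q6 104.4 t 14.97 F [-0.2 -0.4  0.5] M [-0.03  0.12 -0.01] open 0.0875
```

Call:
arm_command:
  commands: [0, -10, -46, 0, 100, 0, -20, -46, 0, 100, 0, -17, -45, 0, 100, 0, 0, 0, 0, 100]

```text
clock: 15.48
tool_pos: [0.419, -0.2035, 0.1881]
orientation: [81.8, 87.6, -11.6]
force: [-0.1, 0.3, 0.6]
opening: 0.0872
```

Run:
```python
from h import *
cap(); plan((.447,-.207,.17),90)
snap('wrist','w8.png')
```

```text
cap? xy 0.3022 -0.1975 r 0.1174 res 0.0384 (96, 264, 363, 26)
cap? xy 0.4423 0.0577 r 0.0153 res 0.0034 (0, 186, 17, 41)
cap? xy 0.4465 -0.2095 r 0.0299 res 0.0003 (246, 146, 73, 73)
cap? xy 0.4850 -0.0912 r 0.0309 res 0.0009 (103, 110, 72, 73)
cap? xy 0.4651 -0.3387 r 0.0487 res 0.0113 (383, 84, 66, 134)
plan [19.3, 26.6, 0.8] turn -3.5 heading -93.5 tcp [ 0.4197 -0.2045  0.1882] q6 87.5 t 15.53 F [-0.5 -0.2  0.1] M [-0.02  0.15 -0.06] open 0.0877
```

Call:
arm_command:
  commands: [25, 18, 4, 0, 100, 40, 4, 0, 0, 100, 15, 0, 0, 0, 100, 0, 0, 0, 0, 100]

```text
clock: 16.08
tool_pos: [0.4484, -0.2153, 0.1078]
orientation: [80.2, 87.4, -13.5]
force: [0.6, -0.1, -0.4]
opening: 0.0879
```

Run:
```python
from h import *
plan((.4465,-.2095,.062),None)
R=Rn.from_euler('xyz',get_obs()['orientation'],degrees=True).as_matrix();print(R.round(3))
```

```text
plan [45.6, -4.3, -6.0] heading -93.8 tcp [ 0.4484 -0.2153  0.1078] q6 88.4 t 16.07 F [ 0.6 -0.1 -0.4] M [-0.01  0.1  -0.02] open 0.0879
[[ 0.043  0.997 -0.065]
 [-0.01  -0.065 -0.998]
 [-0.999  0.044  0.008]]
```

Call:
arm_command:
  commands: [20, -4, -6, 0, 100, 20, 0, 0, 0, 100, 5, 0, 0, 0, 100, 0, 0, 0, 0, 100]

```text
clock: 16.58
tool_pos: [0.4495, -0.2122, 0.0644]
orientation: [79.8, 87.2, -14.1]
force: [0.2, -0.5, -0.5]
opening: 0.0875
```

Run:
```python
from h import *
plan((.4465,-.2095,.062),None)
```

```text
plan [2.2, -3.3, -2.6] heading -93.9 tcp [ 0.4495 -0.2122  0.0644] q6 87.5 t 16.57 F [ 0.2 -0.5 -0.5] M [0.02 0.13 0.01] open 0.0875
```

Call:
arm_command:
  commands: [2, -3, -3, 0, 100, 0, 0, 0, 0, 60, 0, 0, 0, 0, 0, 0, 0, 0, 0, 0, 0, 0, 0, 0, 0]

```text
clock: 17.2
tool_pos: [0.448, -0.2092, 0.0645]
orientation: [80.2, 87.0, -13.7]
force: [0.1, -0.9, -1.8]
opening: 0.0617
```

Call:
arm_command:
  commands: [0, 0, 0, 0, 0, 0, 0, 0, 0, 0]

```text
clock: 17.45
tool_pos: [0.448, -0.2093, 0.0644]
orientation: [80.1, 87.0, -13.7]
force: [-0.1, -0.6, -0.5]
opening: 0.0619
```

Run:
```python
from h import *
plan((.4465,-.2095,.062),None); snap('wrist','a0.png')
```

```text
plan [2.3, -1.6, 0.3] heading -93.9 tcp [ 0.448  -0.2093  0.0644] q6 87.1 t 17.45 F [-0.1 -0.6 -0.5] M [-0.18  0.19 -0.  ] open 0.0619
```

Call:
arm_command:
  commands: [0, 0, 0, 9, 0, 0, 0, 0, 9, 0, 0, 0, 0, 9, 0, 0, 0, 0, 9, 0, 0, 0, 0, 9, 0]

```text
clock: 18.12
tool_pos: [0.4462, -0.2113, 0.0649]
orientation: [121.5, 87.2, -18.7]
force: [-2.1, -3.4, 4.0]
opening: 0.0615
```

Run:
```python
from h import *
plan((.4465,-.2095,.062),None); snap('wrist','a1.png');snap('scene','as1.png')
```

```text
plan [2.9, -1.4, -1.3] heading -140.1 tcp [ 0.4462 -0.2113  0.0649] q6 40.7 t 18.12 F [-2.1 -3.4  4. ] M [-1.5   1.23 -0.05] open 0.0615
```

Call:
arm_command:
  commands: [0, 0, 0, 9, 0, 0, 0, 0, 9, 0, 0, 0, 0, 6, 0]

```text
clock: 18.6
tool_pos: [0.4458, -0.2123, 0.0655]
orientation: [142.9, 87.3, -20.9]
force: [-1.0, -3.1, 1.3]
opening: 0.0614
```

Run:
```python
from h import *
plan((.4465,-.2095,.062),None); snap('wrist','a2.png')
```

```text
plan [3.5, -2.6, -1.4] heading -163.8 tcp [ 0.4458 -0.2123  0.0655] q6 17.0 t 18.6 F [-1.  -3.1  1.3] M [-1.18  0.36  0.07] open 0.0614
```

Call:
arm_command:
  commands: [0, 0, 0, 9, 0, 0, 0, 0, 9, 0, 0, 0, 0, 0, 0]

```text
clock: 19.02
tool_pos: [0.4458, -0.2127, 0.0656]
orientation: [160.0, 87.3, -21.7]
force: [0.5, -2.1, 1.4]
opening: 0.0614
```

Run:
```python
from h import *
plan((.4465,-.2095,.062),None); snap('wrist','a3.png')
I=[cv2.imread(f'pics/a{i}.png') for i in range(4)]
cv2.imwrite('pics/am.png',np.vstack([np.hstack([i[60:345,100:460] for i in I[k:k+2]]) for k in(0,2)]))
```

```text
plan [3.6, -3.3, -0.5] heading 178.4 tcp [ 0.4458 -0.2127  0.0656] q6 -0.9 t 19.02 F [ 0.5 -2.1  1.4] M [-0.74  0.46 -0.  ] open 0.0614
```

View pics/am.png

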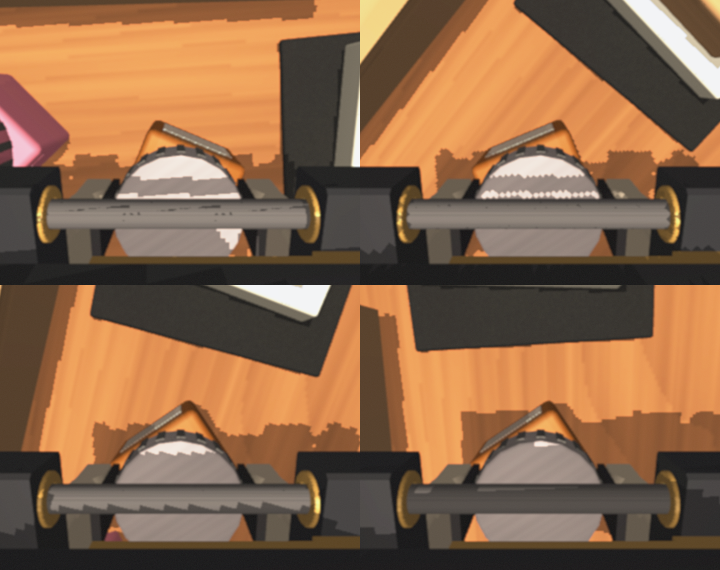

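Call:
arm_command:
  commands: [-20, 0, 0, 0, 0, -40, 0, 0, 0, 0, -40, 0, 0, 0, 0, 0, 0, 0, 0, 0]

```text
clock: 19.58
tool_pos: [0.4393, -0.2086, 0.1647]
orientation: [162.0, 87.6, -18.3]
force: [1.0, 0.4, -4.5]
opening: 0.0616
```

Run:
```python
from h import *
for y in(-.165,): plan((*stand(0,y),.165),90)
R=Rn.from_euler('xyz',get_obs()['orientation'],degrees=True).as_matrix();print(R.round(3))
I=[cv2.imread(f'pics/a{i}.png')[182:206,235:335].astype(float) for i in range(4)]
print([np.abs(I[i]-I[i+1]).mean().round(1) for i in range(3)])
```

```text
plan [8.5, 34.5, -210.3] turn 89.7 heading 179.7 tcp [ 0.4393 -0.2086  0.1647] q6 0.8 t 19.57 F [ 1.   0.4 -4.5] M [ 0.16  0.08 -0.04] open 0.0616
[[ 0.039 -0.005 -0.999]
 [-0.013 -1.     0.005]
 [-0.999  0.013 -0.04 ]]
[np.float64(32.8), np.float64(23.3), np.float64(18.5)]
```

Call:
arm_command:
  commands: [0, 6, -40, 0, 0, 0, 7, -44, 0, 0, 0, 7, -44, 0, 0, 0, 7, -44, 0, 0, 0, 5, -34, 0, 0]

```text
clock: 20.2
tool_pos: [0.6447, -0.237, 0.163]
orientation: [169.7, 88.3, -9.4]
force: [-0.4, 1.0, -4.3]
opening: 0.0614
```

Call:
arm_command:
  commands: [15, 0, 0, 0, 0, 0, 0, 0, 0, 0]

```text
clock: 20.45
tool_pos: [0.6448, -0.2358, 0.1412]
orientation: [173.2, 88.7, -5.6]
force: [0.2, 0.6, -4.3]
opening: 0.0615
```

Run:
```python
from h import *
for y in(-.165,): plan((*stand(0,y),.117),-2.6)
R=Rn.from_euler('xyz',get_obs()['orientation'],degrees=True).as_matrix();print(R.round(3))
```

```text
plan [24.3, 8.4, -4.0] turn 3.8 heading -178.8 tcp [ 0.6448 -0.2358  0.1412] q6 5.0 t 20.45 F [ 0.2  0.6 -4.3] M [0.1  0.24 0.01] open 0.0615
[[ 0.023  0.021 -1.   ]
 [-0.002 -1.    -0.021]
 [-1.     0.003 -0.022]]
```

Call:
arm_command:
  commands: [8, 8, -2, 3.5, 0, 8, 0, 0, 0, 0, 4, 0, 0, 0, 0, 0, 0, 0, 0, 0]

```text
clock: 20.95
tool_pos: [0.6447, -0.2427, 0.1192]
orientation: [179.4, 88.9, -2.6]
force: [-0.4, -0.5, -4.4]
opening: 0.0616
```

Run:
```python
from h import *
for y in(-.165,): plan((*stand(0,y),.117),-2.6)
```

```text
plan [2.3, 1.4, -4.8] turn 0.6 heading 178.0 tcp [ 0.6447 -0.2427  0.1192] q6 2.5 t 20.95 F [-0.4 -0.5 -4.4] M [ 0.1   0.06 -0.01] open 0.0616
```

Call:
arm_command:
  commands: [3, 0, -3, 0, 0, 1, 0, 0, 0, 0]

```text
clock: 21.2
tool_pos: [0.6484, -0.2425, 0.1162]
orientation: [178.8, 88.8, -3.1]
force: [-0.5, 0.3, -4.1]
opening: 0.0616
```

Run:
```python
from h import *
for y in(-.165,): plan((*stand(0,y),.117),-2.6)
```

```text
plan [-0.8, 1.6, -1.2] turn 0.7 heading 178.1 tcp [ 0.6484 -0.2425  0.1162] q6 2.5 t 21.2 F [-0.5  0.3 -4.1] M [ 0.16  0.14 -0.06] open 0.0616
```

Lower until contact, then release and rise; then return towards jar B (turned back 90° anticlockwise).

Call:
arm_command:
  commands: [2, 0, 0, 0, 0, 1, 0, 0, 0, 0, 0, 0, 0, 0, 0]

```text
clock: 21.58
tool_pos: [0.6503, -0.2427, 0.1159]
orientation: [176.4, 88.5, -5.4]
force: [-0.9, -0.5, -2.1]
opening: 0.0616
```

Call:
arm_command:
  commands: [0, 0, 0, 0, 100, 0, 0, 0, 0, 100, 0, 0, 0, 0, 100, 0, 0, 0, 0, 100, -10, 0, 0, 0, 100]

```text
clock: 22.2
tool_pos: [0.6498, -0.243, 0.1256]
orientation: [176.1, 88.5, -5.8]
force: [0.0, 0.0, 0.4]
opening: 0.0874
```

Call:
arm_command:
  commands: [-40, 0, 0, 0, 100, -40, 0, 0, 0, 100, 0, 0, 0, -10.7, 100, 0, 0, 0, -10.7, 100, 0, 0, 0, -10.7, 100]

```text
clock: 22.82
tool_pos: [0.6487, -0.2434, 0.2138]
orientation: [141.5, 88.3, -7.8]
force: [-0.1, 0.0, -0.6]
opening: 0.0875
```

Call:
arm_command:
  commands: [0, 0, 0, -10.7, 100, 0, 0, 0, -10.7, 100, 0, 0, 0, -10.7, 100, 0, 0, 0, -10.7, 100, 0, 0, 0, -10, 100]

```text
clock: 23.45
tool_pos: [0.6493, -0.2437, 0.2188]
orientation: [87.3, 88.0, -8.7]
force: [0.1, -0.3, 0.2]
opening: 0.0878
```

Run:
```python
from h import *
cap('scene'); plan((.41,.05,.19),90)
R=Rn.from_euler('xyz',get_obs()['orientation'],degrees=True).as_matrix();print(R.round(3))
```

```text
cap? xy 0.6459 -0.2326 r 0.0306 res 0.0024 (230, 317, 29, 28)
cap? xy 0.4955 -0.3641 r 0.0401 res 0.0155 (139, 307, 44, 39)
cap? xy 0.6853 0.1970 r 0.0646 res 0.0184 (348, 196, 59, 56)
cap? xy 0.9870 0.2235 r 0.2904 res 0.0975 (368, 178, 192, 242)
cap? xy 0.8605 0.7889 r 0.0756 res 0.0177 (506, 114, 54, 47)
cap? xy 0.1538 0.6441 r 0.1392 res 0.0369 (283, 22, 101, 60)
plan [19.0, -267.2, -269.4] turn -5.5 heading -95.5 tcp [ 0.6493 -0.2437  0.2189] q6 88.9 t 23.5 F [0.  0.1 0.2] M [-0.06  0.06 -0.03] open 0.0877
[[ 0.035  0.995 -0.096]
 [-0.005 -0.096 -0.995]
 [-0.999  0.035  0.002]]
```

Call:
arm_command:
  commands: [2, -34, -34, 0, 100, 2, -34, -34, 0, 100, 2, -34, -34, 0, 100, 2, -34, -34, 0, 100, 2, -34, -34, 0, 100]

```text
clock: 24.12
tool_pos: [0.4961, -0.055, 0.2038]
orientation: [87.4, 87.8, -9.2]
force: [0.1, 1.5, -0.1]
opening: 0.0876
```

Call:
arm_command:
  commands: [2, -33, -34, 0, 100, 2, -33, -34, 0, 100, 2, -28, -20, 0, 100, 0, 0, 0, 0, 100]

```text
clock: 24.62
tool_pos: [0.41, 0.0478, 0.1969]
orientation: [93.6, 87.5, -3.6]
force: [0.7, 0.1, -0.4]
opening: 0.0879
```

Run:
```python
from h import *
cap();plan((.44,.046,.11),90)
R=Rn.from_euler('xyz',get_obs()['orientation'],degrees=True).as_matrix();print(R.round(3))
```

```text
cap? xy 0.2960 0.0619 r 0.1181 res 0.0414 (96, 265, 366, 23)
cap? xy 0.4340 0.2035 r 0.0312 res 0.0054 (71, 177, 71, 66)
cap? xy 0.4662 0.0342 r 0.0302 res 0.0004 (250, 110, 72, 73)
cap? xy 0.4904 -0.0884 r 0.0213 res 0.0055 (405, 71, 35, 67)
cap? xy 0.6348 0.2262 r 0.0606 res 0.0225 (0, 0, 128, 47)
plan [88.4, 25.2, -1.9] turn -7.1 heading -97.1 tcp [0.4109 0.0475 0.1972] q6 46.0 t 24.68 F [-0.6  0.5  0.1] M [-0.03  0.09 -0.  ] open 0.0876
[[ 0.044  0.991 -0.124]
 [-0.003 -0.124 -0.992]
 [-0.999  0.044 -0.003]]
```

Call:
arm_command:
  commands: [20, 40, 4, 0, 100, 40, 14, 2, 0, 100, 25, 0, 0, 0, 100, 0, 0, 0, -7, 100, 0, 0, 0, 0, 100]

```text
clock: 25.3
tool_pos: [0.475, 0.0323, 0.1146]
orientation: [88.9, 87.1, -1.7]
force: [-0.5, 0.0, 0.3]
opening: 0.0874
```

Run:
```python
from h import *
plan((.4662,.0342,.062),90)
R=Rn.from_euler('xyz',get_obs()['orientation'],degrees=True).as_matrix();print(R.round(3))
```

```text
plan [52.1, -11.4, -1.9] turn -0.7 heading -90.7 tcp [0.475  0.0323 0.1146] q6 59.1 t 25.3 F [-0.5  0.   0.3] M [-0.02  0.2   0.01] open 0.0874
[[ 0.05   0.999 -0.011]
 [-0.001 -0.011 -1.   ]
 [-0.999  0.05   0.001]]
```

Call:
arm_command:
  commands: [20, -12, -2, 0, 100, 20, 0, 0, 0, 100, 8, -2, 0, 0, 100, 0, 0, 0, 0, 100]

```text
clock: 25.8
tool_pos: [0.4662, 0.0337, 0.0667]
orientation: [91.3, 86.9, -0.3]
force: [0.1, 0.3, -0.4]
opening: 0.0875
```

Run:
```python
from h import *
plan((.4662,.0342,.063),90)
```

```text
plan [3.7, -0.2, -0.5] turn -1.5 heading -91.5 tcp [0.4662 0.0337 0.0667] q6 56.8 t 25.8 F [ 0.1  0.3 -0.4] M [ 0.02  0.13 -0.01] open 0.0875
```

Call:
arm_command:
  commands: [3, 0, 0, 0, 100, 0, 0, 0, 0, 60, 0, 0, 0, 0, 0, 0, 0, 0, 0, 0, 0, 0, 0, 0, 0]

```text
clock: 26.42
tool_pos: [0.4679, 0.0344, 0.0655]
orientation: [93.0, 86.7, 1.4]
force: [0.8, 1.4, -1.6]
opening: 0.0613
```

Call:
arm_command:
  commands: [0, 0, 0, 0, 0, 0, 0, 0, 0, 0]

```text
clock: 26.68
tool_pos: [0.4679, 0.0344, 0.0655]
orientation: [93.1, 86.7, 1.5]
force: [0.7, 1.4, -1.6]
opening: 0.0612
```

```bash
python3 -c "
from h import *
plan((.4662,.0342,.063),90); snap('wrist','b0.png')"
```

```text
plan [2.4, -1.9, 0.3] turn -1.6 heading -91.6 tcp [0.4679 0.0344 0.0655] q6 56.7 t 26.68 F [ 0.7  1.4 -1.6] M [ 0.08 -0.03 -0.03] open 0.0612
```

Call:
arm_command:
  commands: [0, 0, 0, 9, 0, 0, 0, 0, 9, 0, 0, 0, 0, 9, 0, 0, 0, 0, 9, 0, 0, 0, 0, 9, 0]

```text
clock: 27.35
tool_pos: [0.4693, 0.0331, 0.0667]
orientation: [136.4, 86.6, -1.4]
force: [1.2, -2.8, -0.4]
opening: 0.0617
```

```bash
python3 -c "
from h import *
plan((.4662,.0342,.063),90); snap('wrist','b1.png')"
```

```text
plan [3.5, -3.1, 1.7] turn -47.7 heading -137.7 tcp [0.4693 0.0331 0.0667] q6 10.4 t 27.35 F [ 1.2 -2.8 -0.4] M [-1.13 -0.24  0.01] open 0.0617
```

Call:
arm_command:
  commands: [0, 0, 0, 9, 0, 0, 0, 0, 9, 0, 0, 0, 0, 9, 0]

```text
clock: 27.78
tool_pos: [0.4687, 0.0315, 0.0669]
orientation: [161.1, 86.7, -4.4]
force: [0.3, -3.2, 1.9]
opening: 0.0615
```

```bash
python3 -c "
from h import *
plan((.4662,.0342,.063),90); snap('wrist','b2.png')"
```

```text
plan [3.7, -3.3, 2.0] turn -75.5 heading -165.5 tcp [0.4687 0.0315 0.0669] q6 -17.4 t 27.77 F [ 0.3 -3.2  1.9] M [-1.47  0.12  0.  ] open 0.0615
```

Call:
arm_command:
  commands: [0, 0, 0, 9, 0, 0, 0, 0, 9, 0, 0, 0, 0, 0, 0]

```text
clock: 28.2
tool_pos: [0.4675, 0.0297, 0.0669]
orientation: [176.0, 86.9, -7.6]
force: [-0.3, -1.9, 2.6]
opening: 0.0616
```

```bash
cat > mont.py <<'E'
from h import *
import sys
x=sys.argv[1]
plan((.4662,.0342,.063),90); snap('wrist',x+'3.png')
I=[cv2.imread(f'pics/{x}{i}.png') for i in range(4)]
cv2.imwrite(f'pics/{x}m.png',np.vstack([np.hstack([i[60:345,100:460] for i in I[k:k+2]]) for k in(0,2)]))
E
python3 mont.py b
```

```text
plan [3.7, -4.4, 1.8] turn 86.4 heading 176.4 tcp [0.4675 0.0297 0.0669] q6 -35.5 t 28.2 F [-0.3 -1.9  2.6] M [-0.63  0.28 -0.07] open 0.0616
```

View pics/bm.png

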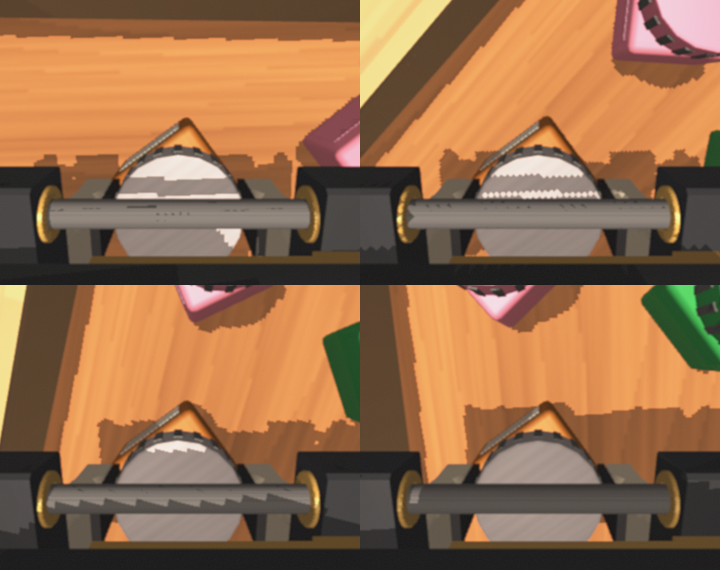

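Call:
arm_command:
  commands: [-20, 0, 0, 0, 0, -40, 0, 0, 0, 0, -40, 0, 0, 0, 0, 0, 0, 0, 0, 0]

```text
clock: 28.75
tool_pos: [0.4602, 0.0313, 0.167]
orientation: [175.7, 87.1, -6.6]
force: [0.1, 0.4, -4.0]
opening: 0.0613
```

Run:
```python
from h import *
for y in(-.055,): plan((*stand(0,y),.165),-2.6)
```

```text
plan [12.6, 157.8, -200.3] turn 0.3 heading 177.7 tcp [0.4602 0.0313 0.167 ] q6 -33.5 t 28.75 F [ 0.1  0.4 -4. ] M [ 0.12  0.15 -0.01] open 0.0613
```

Call:
arm_command:
  commands: [0, 26, -33, 0, 0, 0, 31, -39, 0, 0, 0, 31, -39, 0, 0, 0, 31, -39, 0, 0, 0, 26, -34, 0, 0]

```text
clock: 29.38
tool_pos: [0.64, -0.1197, 0.1684]
orientation: [-180.0, 87.6, -0.8]
force: [-0.0, 0.3, -2.6]
opening: 0.0613
```

Call:
arm_command:
  commands: [15, 0, 0, 0, 0, 0, 0, 0, 0, 0]

```text
clock: 29.62
tool_pos: [0.6402, -0.1211, 0.1473]
orientation: [-179.2, 87.9, 0.1]
force: [-0.9, 0.0, -4.1]
opening: 0.0613
```

Run:
```python
from h import *
for y in(-.055,): plan((*stand(0,y),.117),-2.6)
```

```text
plan [30.8, 13.1, -13.3] turn 1.9 heading 179.3 tcp [ 0.6402 -0.1211  0.1473] q6 -7.3 t 29.62 F [-0.9  0.  -4.1] M [0.08 0.24 0.01] open 0.0613
```

Call:
arm_command:
  commands: [10, 12, -12, 2, 0, 12, 0, 0, 0, 0, 6, 0, 0, 0, 0, 0, 0, 0, 0, 0]

```text
clock: 30.12
tool_pos: [0.6525, -0.1319, 0.1178]
orientation: [-176.5, 88.0, 1.0]
force: [0.0, -0.1, -3.1]
opening: 0.0611
```

Run:
```python
from h import *
for y in(-.055,): plan((*stand(0,y),.1165),-2.6)
```

```text
plan [1.4, 2.4, -2.1] turn 0.1 heading 177.5 tcp [ 0.6525 -0.1319  0.1178] q6 -8.0 t 30.12 F [ 0.  -0.1 -3.1] M [0.07 0.13 0.  ] open 0.0611
```

Call:
arm_command:
  commands: [2, 0, 0, 0, 0, 2, 0, 0, 0, 0, 0, 0, 0, 0, 0]

```text
clock: 30.5
tool_pos: [0.6547, -0.1314, 0.1174]
orientation: [-177.6, 87.6, 0.0]
force: [0.4, -1.3, -1.9]
opening: 0.0615
```

Call:
arm_command:
  commands: [0, 0, 0, 0, 100, 0, 0, 0, 0, 100, 0, 0, 0, 0, 100, 0, 0, 0, 0, 100, -10, 0, 0, 0, 100]

```text
clock: 31.12
tool_pos: [0.6539, -0.1316, 0.1273]
orientation: [-177.5, 87.7, 0.1]
force: [0.2, 0.5, -0.2]
opening: 0.0874
```

Call:
arm_command:
  commands: [-40, 0, 0, 0, 100, -40, 0, 0, 0, 100, 0, 0, 0, -10.7, 100, 0, 0, 0, -10.7, 100, 0, 0, 0, -10.7, 100]

```text
clock: 31.75
tool_pos: [0.6515, -0.132, 0.2151]
orientation: [149.1, 87.4, -0.8]
force: [0.3, -0.0, 0.4]
opening: 0.0877
```

Call:
arm_command:
  commands: [0, 0, 0, -10.7, 100, 0, 0, 0, -10.7, 100, 0, 0, 0, -10.7, 100, 0, 0, 0, -10.7, 100, 0, 0, 0, -10, 100]

```text
clock: 32.38
tool_pos: [0.652, -0.1322, 0.2198]
orientation: [95.4, 87.2, -1.1]
force: [0.1, -0.5, -0.1]
opening: 0.0875
```

Run:
```python
from h import *
cap('side'); plan((.405,.198,.19),90)
R=Rn.from_euler('xyz',get_obs()['orientation'],degrees=True).as_matrix();print(R.round(3))
print('z=.137 (on the stand)');cap('side',.137)
```

```text
cap? xy 0.4346 -0.3690 r 0.0491 res 0.0123 (298, 321, 57, 25)
cap? xy 0.6913 -0.2008 r 0.0316 res 0.0010 (367, 234, 24, 18)
cap? xy 0.6256 0.1523 r 0.0465 res 0.0127 (280, 170, 39, 13)
cap? xy 0.1873 0.6274 r 0.1125 res 0.0117 (114, 120, 56, 33)
plan [17.4, -281.4, -302.4] turn -6.0 heading -96.0 tcp [ 0.652  -0.1322  0.2199] q6 78.4 t 32.42 F [ 0.4  0.5 -0.3] M [-0.    0.18  0.01] open 0.0871
[[ 0.049  0.993 -0.105]
 [-0.001 -0.105 -0.994]
 [-0.999  0.049 -0.004]]
z=.137 (on the stand)
cap? xy 0.4143 -0.3977 r 0.0458 res 0.0115 (298, 321, 57, 25)
cap? xy 0.6536 -0.2408 r 0.0295 res 0.0009 (367, 234, 24, 18)
cap? xy 0.5927 0.0891 r 0.0436 res 0.0120 (280, 170, 39, 13)
cap? xy 0.1837 0.5315 r 0.1049 res 0.0109 (114, 120, 56, 33)
```

Call:
arm_command:
  commands: [2, -35, -37, 0, 100, 2, -35, -37, 0, 100, 2, -35, -37, 0, 100, 2, -35, -37, 0, 100, 2, -35, -37, 0, 100]

```text
clock: 33.1
tool_pos: [0.5011, 0.0765, 0.203]
orientation: [97.4, 87.0, -1.1]
force: [-0.1, 1.1, 0.2]
opening: 0.0875
```

Call:
arm_command:
  commands: [2, -35, -37, 0, 100, 2, -32, -37, 0, 100, 2, -20, -27, 0, 100, 0, 0, 0, 0, 100]

```text
clock: 33.6
tool_pos: [0.4272, 0.1951, 0.1958]
orientation: [102.2, 86.8, 2.8]
force: [-0.2, -0.5, 0.1]
opening: 0.0875
```

Run:
```python
from h import *
cap();plan((.433,.198,.11),90)
R=Rn.from_euler('xyz',get_obs()['orientation'],degrees=True).as_matrix();print(R.round(3))
```

```text
cap? xy 0.3051 0.2159 r 0.1209 res 0.0377 (95, 265, 365, 23)
cap? xy 0.4337 0.3163 r 0.0291 res 0.0046 (115, 199, 68, 61)
cap? xy 0.4308 0.1974 r 0.0300 res 0.0004 (242, 177, 69, 69)
cap? xy 0.6007 0.2283 r 0.0483 res 0.0178 (133, 0, 162, 57)
plan [86.0, 0.1, -3.4] turn -9.4 heading -99.4 tcp [0.4276 0.1944 0.1959] q6 28.5 t 33.65 F [-0.4 -0.9  0.1] M [-0.04  0.15 -0.  ] open 0.0877
[[ 0.056  0.985 -0.163]
 [ 0.003 -0.164 -0.986]
 [-0.998  0.055 -0.012]]
```

Call:
arm_command:
  commands: [20, 0, -3, -9, 100, 40, -3, 0, 0, 100, 26, -3, 0, 0, 100, 0, 0, 0, 0, 100]

```text
clock: 34.15
tool_pos: [0.4294, 0.1961, 0.1097]
orientation: [95.5, 86.6, 4.6]
force: [-0.5, -0.2, 0.7]
opening: 0.0877
```

Run:
```python
from h import *
plan((.4308,.1974,.063),90)
```

```text
plan [46.7, -1.3, -1.1] turn -0.9 heading -90.9 tcp [0.4294 0.1961 0.1097] q6 36.1 t 34.15 F [-0.5 -0.2  0.7] M [-0.06  0.18 -0.03] open 0.0877
```

Call:
arm_command:
  commands: [20, -1, -1, 0, 100, 20, 0, 0, 0, 100, 6, 0, 0, 0, 100, 0, 0, 0, 0, 100]

```text
clock: 34.65
tool_pos: [0.4352, 0.1979, 0.0678]
orientation: [98.7, 86.3, 7.5]
force: [-0.3, 0.8, -0.2]
opening: 0.0875
```

Run:
```python
from h import *
plan((.4308,.1974,.063),90)
```

```text
plan [4.5, -4.7, 0.7] turn -1.3 heading -91.3 tcp [0.4352 0.1979 0.0678] q6 35.3 t 34.65 F [-0.3  0.8 -0.2] M [-0.06  0.2   0.03] open 0.0875
```

Call:
arm_command:
  commands: [4, -5, 1, 0, 100, 0, 0, 0, 0, 60, 0, 0, 0, 0, 0, 0, 0, 0, 0, 0, 0, 0, 0, 0, 0]

```text
clock: 35.28
tool_pos: [0.4312, 0.1982, 0.0656]
orientation: [101.0, 86.1, 9.7]
force: [0.2, 0.1, -1.7]
opening: 0.0616
```

Call:
arm_command:
  commands: [0, 0, 0, 0, 0, 0, 0, 0, 0, 0]

```text
clock: 35.52
tool_pos: [0.4312, 0.1983, 0.0655]
orientation: [101.0, 86.1, 9.7]
force: [0.1, 0.9, -0.0]
opening: 0.0613
```

```bash
python3 -c "
from h import *
plan((.4308,.1974,.063),90); snap('wrist','c0.png')"
```

```text
plan [2.5, -0.5, 0.9] turn -1.3 heading -91.3 tcp [0.4312 0.1983 0.0655] q6 34.7 t 35.52 F [ 0.1  0.9 -0. ] M [0.07 0.27 0.04] open 0.0613
```

Call:
arm_command:
  commands: [0, 0, 0, 9, 0, 0, 0, 0, 9, 0, 0, 0, 0, 9, 0, 0, 0, 0, 9, 0, 0, 0, 0, 9, 0]

```text
clock: 36.2
tool_pos: [0.43, 0.1942, 0.0663]
orientation: [140.5, 86.3, 2.9]
force: [1.7, -5.3, 4.0]
opening: 0.0612
```

```bash
python3 -c "
from h import *
plan((.4308,.1974,.063),90); snap('wrist','c1.png')"
```

```text
plan [3.3, -2.0, -2.5] turn -47.5 heading -137.5 tcp [0.43   0.1942 0.0663] q6 -11.7 t 36.2 F [ 1.7 -5.3  4. ] M [-2.4  -0.48  0.11] open 0.0612
```

Call:
arm_command:
  commands: [0, 0, 0, 9, 0, 0, 0, 0, 9, 0, 0, 0, 0, 9, 0]

```text
clock: 36.62
tool_pos: [0.429, 0.1894, 0.0663]
orientation: [160.5, 86.5, -5.3]
force: [-0.7, -5.2, 5.5]
opening: 0.0614
```

```bash
python3 -c "
from h import *
plan((.4308,.1974,.063),90); snap('wrist','c2.png')"
```

```text
plan [3.4, -7.3, -3.6] turn -75.8 heading -165.8 tcp [0.429  0.1894 0.0663] q6 -40.0 t 36.62 F [-0.7 -5.2  5.5] M [-2.28  0.33  0.1 ] open 0.0614
```

Call:
arm_command:
  commands: [0, 0, 0, 9, 0, 0, 0, 0, 9, 0, 0, 0, 0, 0, 0]

```text
clock: 37.05
tool_pos: [0.4263, 0.1837, 0.0659]
orientation: [169.0, 86.7, -16.0]
force: [-0.8, -2.9, 5.5]
opening: 0.0615
```

```bash
python3 mont.py c
```

```text
plan [7.4, 145.5, -52.3] turn 85.1 heading 175.1 tcp [0.4263 0.1837 0.0659] q6 -59.1 t 37.05 F [-0.8 -2.9  5.5] M [-0.75  0.37  0.03] open 0.0615
```

View pics/cm.png

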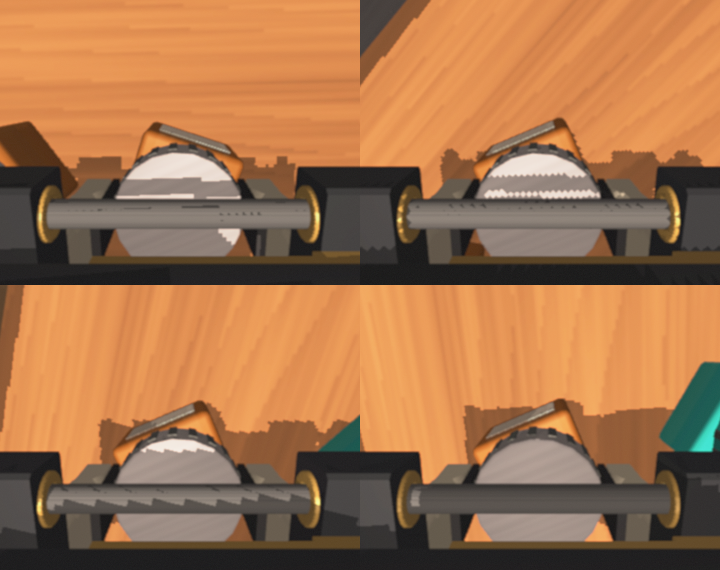

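Call:
arm_command:
  commands: [-20, 0, 0, 0, 0, -40, 0, 0, 0, 0, -40, 0, 0, 0, 0, 0, 0, 0, 0, 0]

```text
clock: 37.6
tool_pos: [0.419, 0.1838, 0.1661]
orientation: [164.0, 86.9, -20.9]
force: [-0.1, -0.7, -3.6]
opening: 0.0616
```

Run:
```python
from h import *
for y in(.05,): plan((*stand(0,y),.165),-2.6)
```

```text
plan [17.1, 191.8, -257.2] turn -2.3 heading 175.1 tcp [0.419  0.1838 0.1661] q6 -58.1 t 37.6 F [-0.1 -0.7 -3.6] M [0.25 0.12 0.04] open 0.0616
```

Call:
arm_command:
  commands: [0, 26, -36, 0, 0, 0, 31, -42, 0, 0, 0, 31, -42, 0, 0, 0, 31, -42, 0, 0, 0, 31, -42, 0, 0]

```text
clock: 38.22
tool_pos: [0.6093, 0.0143, 0.171]
orientation: [159.9, 87.4, -24.6]
force: [0.4, 1.6, -3.1]
opening: 0.0614
```

Call:
arm_command:
  commands: [0, 20, -30, 0, 0, 15, 0, 0, 0, 0, 0, 0, 0, 0, 0]

```text
clock: 38.6
tool_pos: [0.6376, -0.0125, 0.1492]
orientation: [151.1, 87.9, -33.7]
force: [-0.5, -0.0, -4.2]
opening: 0.0613
```

Run:
```python
from h import *
for y in(.05,): plan((*stand(0,y),.117),-2.6)
R=Rn.from_euler('xyz',get_obs()['orientation'],degrees=True).as_matrix();print(R.round(3))
```

```text
plan [33.2, 14.5, -22.0] turn -2.2 heading 175.2 tcp [ 0.6376 -0.0125  0.1492] q6 -23.3 t 38.6 F [-0.5 -0.  -4.2] M [0.2  0.17 0.01] open 0.0613
[[ 0.03  -0.084 -0.996]
 [-0.02  -0.996  0.084]
 [-0.999  0.018 -0.032]]
```

Call:
arm_command:
  commands: [10, 14, -21, 0, 0, 12, 0, 0, 0, 0, 8, 0, 0, 0, 0, 0, 0, 0, 0, 0]

```text
clock: 39.1
tool_pos: [0.6552, -0.0263, 0.1176]
orientation: [147.2, 88.1, -37.4]
force: [0.1, 0.2, -2.6]
opening: 0.0613
```

Run:
```python
from h import *
for y in(.05,): plan((*stand(0,y),.1165),-2.6)
```

```text
plan [1.2, 2.8, -4.3] turn -2.0 heading 175.4 tcp [ 0.6552 -0.0263  0.1176] q6 -21.4 t 39.1 F [ 0.1  0.2 -2.6] M [0.19 0.13 0.03] open 0.0613
```

Release, rise, turn back, and head toward D.

Call:
arm_command:
  commands: [2, 2, -3, 0, 0, 2, 0, 0, 0, 0, 0, 0, 0, 0, 0]

```text
clock: 39.48
tool_pos: [0.6588, -0.028, 0.1156]
orientation: [150.2, 87.9, -34.4]
force: [0.6, -0.9, -3.5]
opening: 0.0616
```

Call:
arm_command:
  commands: [0, 0, 0, 0, 100, 0, 0, 0, 0, 100, 0, 0, 0, 0, 100, 0, 0, 0, 0, 100, -10, 0, 0, 0, 100]

```text
clock: 40.1
tool_pos: [0.6595, -0.0277, 0.1271]
orientation: [152.3, 87.8, -32.2]
force: [-0.5, -0.8, -0.6]
opening: 0.0874
```

Call:
arm_command:
  commands: [-40, 0, 0, 0, 100, -40, 0, 0, 0, 100, 0, 0, 0, -10.7, 100, 0, 0, 0, -10.7, 100, 0, 0, 0, -10.7, 100]

```text
clock: 40.72
tool_pos: [0.658, -0.0261, 0.215]
orientation: [123.6, 87.6, -28.3]
force: [0.1, 0.3, -1.2]
opening: 0.0877
```

Call:
arm_command:
  commands: [0, 0, 0, -10.7, 100, 0, 0, 0, -10.7, 100, 0, 0, 0, -10.7, 100, 0, 0, 0, -10.7, 100, 0, 0, 0, -10, 100]

```text
clock: 41.35
tool_pos: [0.6585, -0.0261, 0.2198]
orientation: [73.2, 87.4, -25.4]
force: [0.4, 0.3, -0.8]
opening: 0.0878
```

Run:
```python
from h import *
print('z=.137 (on the stand)');cap('side',.137)
print('z=.087');cap('side'); plan((.405,.310,.19),90)
R=Rn.from_euler('xyz',get_obs()['orientation'],degrees=True).as_matrix();print(R.round(3))
```

```text
z=.137 (on the stand)
cap? xy 0.4143 -0.3977 r 0.0458 res 0.0115 (298, 321, 57, 25)
cap? xy 0.5947 0.0903 r 0.0450 res 0.0123 (280, 169, 40, 14)
cap? xy 0.1557 0.5086 r 0.1186 res 0.0292 (102, 120, 68, 47)
z=.087
cap? xy 0.4346 -0.3690 r 0.0491 res 0.0123 (298, 321, 57, 25)
cap? xy 0.6281 0.1539 r 0.0481 res 0.0131 (280, 169, 40, 14)
cap? xy 0.1573 0.6028 r 0.1272 res 0.0313 (102, 120, 68, 47)
plan [12.8, -303.4, -293.2] turn -8.9 heading -98.9 tcp [ 0.6586 -0.0261  0.2198] q6 64.7 t 41.45 F [ 0.8 -0.4 -0.4] M [ 0.03  0.14 -0.05] open 0.0875
[[ 0.041  0.987 -0.155]
 [-0.019 -0.154 -0.988]
 [-0.999  0.044  0.013]]
```

Call:
arm_command:
  commands: [1, -36, -35, 0, 100, 1, -38, -37, 0, 100, 1, -38, -37, 0, 100, 1, -38, -37, 0, 100, 1, -38, -37, 0, 100]

```text
clock: 42.08
tool_pos: [0.5021, 0.1882, 0.2055]
orientation: [77.3, 87.3, -23.4]
force: [1.1, 0.5, 0.4]
opening: 0.0875
```

Call:
arm_command:
  commands: [1, -38, -37, 0, 100, 1, -34, -33, 0, 100, 1, -20, -20, 0, 100, 0, 0, 0, -8, 100, 0, 0, 0, 0, 100]

```text
clock: 42.7
tool_pos: [0.4244, 0.3007, 0.2003]
orientation: [76.0, 87.2, -17.6]
force: [0.5, -0.6, 0.2]
opening: 0.0877
```

Run:
```python
from h import *
cap();plan((.433,.310,.11),90)
R=Rn.from_euler('xyz',get_obs()['orientation'],degrees=True).as_matrix();print(R.round(3))
```

```text
cap? xy 0.2976 0.3064 r 0.1230 res 0.0392 (99, 265, 361, 23)
cap? xy 0.4156 0.4564 r 0.0265 res 0.0084 (74, 201, 67, 59)
cap? xy 0.4307 0.3120 r 0.0300 res 0.0004 (229, 173, 68, 68)
cap? xy 0.5910 0.2310 r 0.0446 res 0.0199 (267, 0, 163, 30)
plan [90.4, 3.4, -11.0] turn -3.8 heading -93.8 tcp [0.4246 0.3006 0.2003] q6 25.6 t 42.75 F [-0.4 -0.5  0.4] M [ 0.02  0.14 -0.02] open 0.0876
[[ 0.047  0.997 -0.066]
 [-0.015 -0.065 -0.998]
 [-0.999  0.048  0.012]]
```

Call:
arm_command:
  commands: [20, 3, -11, -3.5, 100, 40, -2, -1, 0, 100, 28, -3, -1, 0, 100, 0, 0, 0, 0, 100]

```text
clock: 43.25
tool_pos: [0.4297, 0.3118, 0.1119]
orientation: [77.6, 87.1, -13.9]
force: [0.9, -0.2, 0.4]
opening: 0.0873
```

Run:
```python
from h import *
plan((.4307,.3120,.063),90)
```

```text
plan [48.9, -1.4, -0.8] turn -1.5 heading -91.5 tcp [0.4297 0.3118 0.1119] q6 26.8 t 43.25 F [ 0.9 -0.2  0.4] M [-0.03  0.17  0.01] open 0.0873
```

Call:
arm_command:
  commands: [22, -3, -1, 0, 100, 20, -1, 0, 0, 100, 6, 0, 0, 0, 100, 0, 0, 0, 0, 100]

```text
clock: 43.75
tool_pos: [0.4315, 0.3142, 0.0682]
orientation: [84.5, 86.9, -7.6]
force: [-0.0, -0.9, 0.2]
opening: 0.0877
```

Run:
```python
from h import *
plan((.4307,.3120,.063),90)
```

```text
plan [5.2, -1.0, 2.2] turn -2.1 heading -92.1 tcp [0.4315 0.3142 0.0682] q6 25.4 t 43.75 F [-0.  -0.9  0.2] M [-0.07  0.21  0.05] open 0.0877
```

Call:
arm_command:
  commands: [4, -1, 2, 0, 100, 0, 0, 0, 0, 60, 0, 0, 0, 0, 0, 0, 0, 0, 0, 0, 0, 0, 0, 0, 0]

```text
clock: 44.38
tool_pos: [0.4315, 0.3128, 0.0665]
orientation: [87.4, 86.8, -4.7]
force: [0.3, -2.5, 0.1]
opening: 0.0614
```

Call:
arm_command:
  commands: [0, 0, 0, 0, 0, 0, 0, 0, 0, 0]

```text
clock: 44.62
tool_pos: [0.4315, 0.3128, 0.0665]
orientation: [87.4, 86.8, -4.8]
force: [0.4, -0.6, 0.6]
opening: 0.0614
```

```bash
python3 -c "
from h import *
plan((.4307,.3120,.063),90); snap('wrist','d0.png')"
```

```text
plan [3.4, -1.0, 0.8] turn -2.2 heading -92.2 tcp [0.4315 0.3128 0.0665] q6 25.3 t 44.62 F [ 0.4 -0.6  0.6] M [-0.32  0.07  0.01] open 0.0614
```

Call:
arm_command:
  commands: [0, 0, 0, 9, 0, 0, 0, 0, 9, 0, 0, 0, 0, 9, 0, 0, 0, 0, 9, 0, 0, 0, 0, 9, 0]

```text
clock: 45.3
tool_pos: [0.4303, 0.3092, 0.0669]
orientation: [125.7, 86.8, -12.8]
force: [-1.4, -1.5, 4.5]
opening: 0.0614
```

```bash
python3 -c "
from h import *
plan((.4307,.3120,.063),90); snap('wrist','d1.png')"
```

```text
plan [3.9, -2.0, -2.0] turn -48.4 heading -138.4 tcp [0.4303 0.3092 0.0669] q6 -21.1 t 45.3 F [-1.4 -1.5  4.5] M [-1.13  1.13  0.03] open 0.0614
```

Call:
arm_command:
  commands: [0, 0, 0, 9, 0, 0, 0, 0, 9, 0, 0, 0, 0, 9, 0]

```text
clock: 45.72
tool_pos: [0.4294, 0.3071, 0.0674]
orientation: [149.2, 86.9, -17.5]
force: [1.4, -2.3, 4.2]
opening: 0.0615
```

```bash
python3 -c "
from h import *
plan((.4307,.3120,.063),90); snap('wrist','d2.png')"
```

```text
plan [4.4, -4.6, -2.1] turn -76.7 heading -166.7 tcp [0.4294 0.3071 0.0674] q6 -49.4 t 45.73 F [ 1.4 -2.3  4.2] M [-1.39  0.08  0.1 ] open 0.0615
```

Call:
arm_command:
  commands: [0, 0, 0, 9, 0, 0, 0, 0, 9, 0, 0, 0, 0, 0, 0]

```text
clock: 46.15
tool_pos: [0.4291, 0.3057, 0.0676]
orientation: [164.9, 86.9, -20.3]
force: [-0.6, -0.2, 2.3]
opening: 0.0614
```

```bash
python3 mont.py d
```

```text
plan [11.6, 267.0, -61.1] turn 84.8 heading 174.8 tcp [0.4291 0.3057 0.0676] q6 -67.8 t 46.15 F [-0.6 -0.2  2.3] M [-0.43  0.54  0.02] open 0.0614
```

View pics/dm.png

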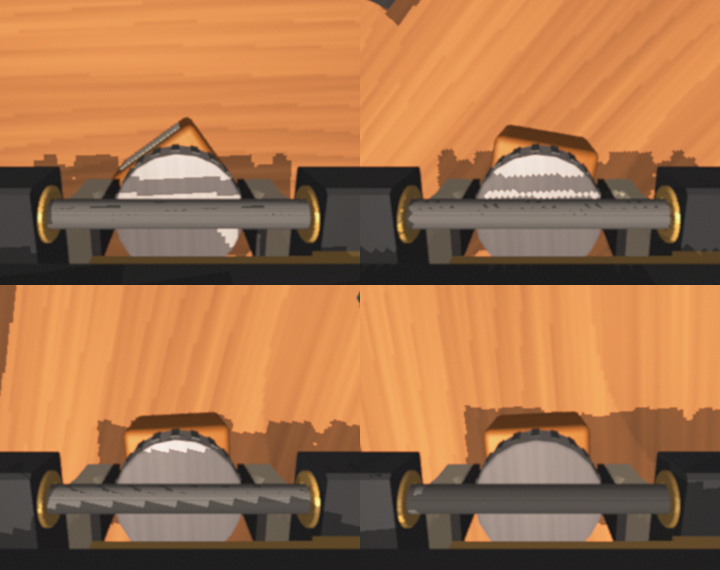

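Call:
arm_command:
  commands: [-20, 0, 0, 0, 0, -40, 0, 0, 0, 0, -40, 0, 0, 0, 0, 0, 0, 0, 0, 0]

```text
clock: 46.7
tool_pos: [0.4223, 0.308, 0.167]
orientation: [161.4, 87.1, -22.7]
force: [0.5, 0.7, -5.4]
opening: 0.0617
```

Run:
```python
from h import *
for y in(.155,): plan((*stand(0,y),.165),-2.6)
```

```text
plan [18.0, 214.9, -257.0] turn -1.4 heading 176.0 tcp [0.4223 0.308  0.167 ] q6 -65.9 t 46.7 F [ 0.5  0.7 -5.4] M [ 0.25  0.13 -0.04] open 0.0617
```

Call:
arm_command:
  commands: [0, 28, -34, 0, 0, 0, 34, -41, 0, 0, 0, 34, -41, 0, 0, 0, 34, -41, 0, 0, 0, 34, -41, 0, 0]

```text
clock: 47.32
tool_pos: [0.6096, 0.1307, 0.1709]
orientation: [156.6, 87.5, -26.0]
force: [0.6, 2.3, -4.6]
opening: 0.0615
```

Call:
arm_command:
  commands: [0, 25, -32, 0, 0, 15, 0, 0, 0, 0, 0, 0, 0, 0, 0]

```text
clock: 47.7
tool_pos: [0.6411, 0.0998, 0.1496]
orientation: [148.3, 87.9, -34.2]
force: [0.1, 0.2, -4.6]
opening: 0.0612
```

Run:
```python
from h import *
for y in(.155,): plan((*stand(0,y),.118),-2.6)
```

```text
plan [32.8, 22.7, -22.9] turn 0.2 heading 177.6 tcp [0.6411 0.0998 0.1496] q6 -30.7 t 47.7 F [ 0.1  0.2 -4.6] M [ 0.14  0.15 -0.03] open 0.0612
```

Call:
arm_command:
  commands: [6, 22, -22, 0, 0, 12, 0, 0, 0, 0, 10, 0, 0, 0, 0, 0, 0, 0, 0, 0]

```text
clock: 48.2
tool_pos: [0.6603, 0.0792, 0.1197]
orientation: [144.5, 88.0, -37.4]
force: [-0.5, 0.1, -3.8]
opening: 0.0614
```

Run:
```python
from h import *
for y in(.155,): plan((*stand(0,y),.1175),-2.6)
```

```text
plan [2.4, 3.6, -3.8] turn 0.7 heading 178.1 tcp [0.6603 0.0792 0.1197] q6 -27.8 t 48.2 F [-0.5  0.1 -3.8] M [ 0.14  0.07 -0.03] open 0.0614
```

Call:
arm_command:
  commands: [2, 2, -3, 0, 0, 2, 0, 0, 0, 0, 1, 0, 0, 0, 0, 0, 0, 0, 0, 0]

```text
clock: 48.7
tool_pos: [0.6642, 0.0781, 0.1175]
orientation: [148.1, 87.9, -33.7]
force: [-0.1, -1.2, -2.1]
opening: 0.0612
```

Call:
arm_command:
  commands: [0, 0, 0, 0, 100, 0, 0, 0, 0, 100, 0, 0, 0, 0, 100, 0, 0, 0, 0, 100, -10, 0, 0, 0, 100]

```text
clock: 49.32
tool_pos: [0.6647, 0.0785, 0.1282]
orientation: [150.2, 87.8, -31.6]
force: [-0.6, -0.5, 0.7]
opening: 0.0875
```

Call:
arm_command:
  commands: [-40, 0, 0, 0, 100, -40, 0, 0, 0, 100, -40, 0, 50, 0, 100, 0, -20, 60, 0, 100, 0, -20, 60, 0, 100]

```text
clock: 49.95
tool_pos: [0.4942, 0.1263, 0.2462]
orientation: [152.8, 87.7, -29.2]
force: [-1.5, 2.3, 0.6]
opening: 0.0875
```

Call:
arm_command:
  commands: [0, -30, 50, 0, 100, 0, -50, 20, 0, 100, 0, -50, 0, 0, 100, 0, -50, 0, 0, 100, 0, 0, 0, 0, 100]

```text
clock: 50.58
tool_pos: [0.4251, 0.3146, 0.248]
orientation: [168.9, 87.5, -12.9]
force: [-0.5, -0.7, -0.8]
opening: 0.0876
```

Run:
```python
from h import *
plan((.4,.3,.3))
a=snap('scene')['frame'];b=snap('side')['frame']
cv2.imwrite('pics/f.png',np.hstack([cv2.resize(a[130:410,120:430],(420,380)),cv2.resize(b[130:380,230:450],(380,380))]))
```

```text
plan [-52.9, 15.8, 22.4] heading 178.2 tcp [0.4251 0.3146 0.248 ] q6 -62.4 t 50.58 F [-0.5 -0.7 -0.8] M [ 0.01  0.11 -0.01] open 0.0876
```

View pics/f.png

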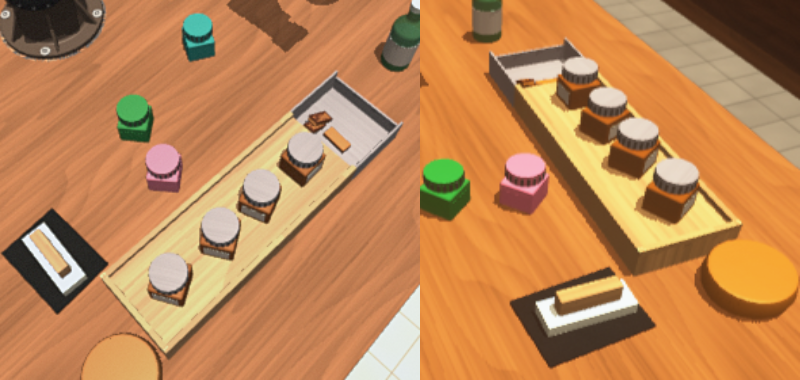

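Run:
```python
from h import *
s=snap('scene');a=s['frame'];t=snap('side');b=t['frame']
hsv=cv2.cvtColor(a,cv2.COLOR_BGR2HSV)
m=((hsv[...,1]>110)).astype(np.uint8)
for z in(.012,.03,.05):
    print(z,[own(onz(s,u,v,z)).round(3).tolist() for u,v in((354,220),(369,233))])
print('board edge px',[np.round(proj(s,(*stand(x,.235),.05)),1) for x in(-.075,0,.075)])
cv2.imwrite('pics/tray.png',np.hstack([cv2.resize(a[180:280,320:420],(400,400),interpolation=cv2.INTER_CUBIC),cv2.resize(b[150:220,260:330],(400,400),interpolation=cv2.INTER_CUBIC)]))
```

```text
0.012 [[-0.05, 0.281], [0.006, 0.28]]
0.03 [[-0.044, 0.271], [0.01, 0.271]]
0.05 [[-0.039, 0.261], [0.015, 0.26]]
board edge px [array([337.6, 217.2]), array([358.5, 235.2]), array([380.1, 253.9])]
```

View pics/tray.png

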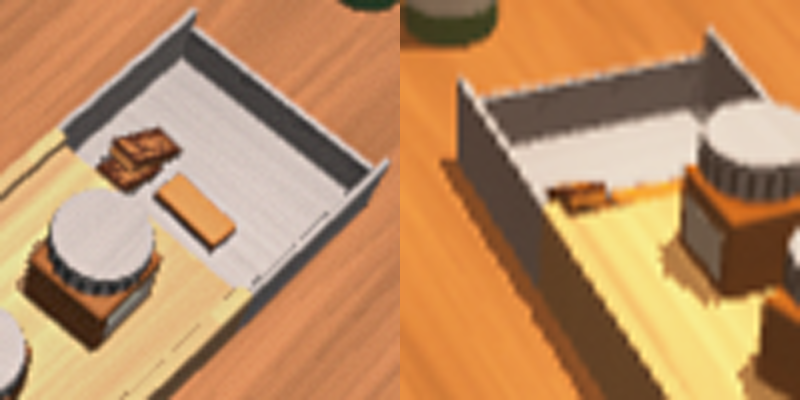

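```bash
python3 -c "
from h import *
print(close_job())"
```

```text
the job is handed in; nothing more can be done
None
```

I finished the job and handed it in at about 51 s on the robot clock; `close_job()` gives no verdict, so I don't know the score.

- **Chips:** I pushed the three chips that were there off the board with the scraper block. The last close-up shows all three in the tray, two of them lying on top of each other. The fingers stayed above the blade throughout.
- **Scraper:** It was back on the mat about 6 mm from the centre, measured just after I set it down. The final picture shows it standing there.
- **Caps:** I turned all four caps clockwise by about 90° on the counter and watched from the wrist camera whether the jar followed. Three were loose, and I turned each until the jar came round with the cap. The other was already tight.
- **Jars:** All four stand upright on the board, close to its middle line and about 105–110 mm apart.
- **Left alone:** The oil bottle, cheese, bowl and the coloured look-alike jars were never approached with the fingers.

**What went wrong or disagreed:**
- The cameras had an uncorrected lens distortion, which I estimated at about -0.14.
- My stand position was a few mm off at one end. The scraper touched a side lip once, at about 11 N, so I lifted it and shifted it 9 mm.
- One jar had been knocked about 3 cm aside. I found it again with the wrist camera before gripping it.
- The tool tilted 2–4° as the job went on. The jars stood straight once released.
- My last automatic cap search in the side view missed the jars on the stand, so the final check of the jars was by eye.

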